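# Take the ingredient piles apart onto their trays

### The arm

A 6-joint arm with a two-finger parallel gripper is mounted at the origin on the work surface; the furniture and walls round the work are solid. World frame = base frame: x ahead of the robot, y to its left, z up, the work surface at z = 0. Lengths are in m, angles in rad, forces in N, time in s.
With the tool pointing down it reaches from about 0.3 to 0.95 m from the base axis. Payload 3.1 kg.
Tool frame: the origin (TCP) lies between the finger pads; the fingertips stand 22 mm ahead of it and the grasp point (between the pads) lies 3 mm ahead of it; z points along the fingers, y is the direction in which the jaws open and shut (so a half turn about z gives the same grasp; the last joint's range is limited). The gripper opens to 85 mm and grips with 20 to 120 N. Pads are 22 mm wide; open, the fingers measure 114 mm over their backs; the gripper's body (76 mm by 85 mm) begins 54 mm behind the grasp point. The pads swing forward as they close: fully open they stand 13 mm farther back than shut.
Start: joints at [1.137, 0.308, 1.634, -0, 1.2, -0.07], TCP at [0.222, 0.584, 0.253] pointing down, gripper open.
Joint ranges: [-3.06, 3.06], [-0.79, 1.96], [0.05, 2.63], [-1.19, 4.34], [0.05, 2.64], [-2.94, 2.94]. Speed limits (rad/s): [2.79, 2.79, 3.14, 3.14, 3.14, 3.14].

### API

Orientations are given as a unit quaternion [x, y, z, w].
In Python, from workcell import * gives the robot as it stands. The module is installed in compiled form; this text tells all that it offers.
- The arm moves only by the tool move_arm, never from a script. Its argument "moves" is a list of rows, each a list of 3 entries, a list of its own where there are three numbers: the shift along the world's x, y, z in mm, then the turn, a rotation vector about the world's x, y, z in degrees, then the finger opening in mm, from 0 to 85.4. A call has exactly 5 rows; each row is the pose to reach, as a shift and turn from the pose commanded when the call began; what a row does not reach only later rows make up. A row lasts 1/8 s, in which the tool goes at most 62.5 mm and 10.7 degrees, less where a joint would pass 70% of its speed; a pose out of reach is approached as far as the arm can. A call with a gripper value outside its range is refused whole. The fingers move at their own pace and stop on an object; "newtons" is the grip in N (left out, the last holds). Time passes only in rows, so rows that repeat a pose let the fingers close, or fill a call up. It gives the time, the measured TCP pose, the force and the opening at its end, in the units of the state.
- read_state(): the state, without advancing time (a new reading comes with each control period).
- capture(name): name is "scene" or "side" or "wrist"; returns a dict with "img" (480x640x3 uint8, red, green, blue), "z_map" (480x640 float32, m along the optical axis (not along the pixel's ray), 0 where there is no reading), "camera_matrix" (3x3 intrinsics, pixels), "D" ([k1, k2, p1, p2, k3] as OpenCV has them; the pictures are not rectified), "rvec" (rotation vector, rad) and "tvec" (3), from world to camera coordinates, as OpenCV has them; the wrist camera has in their place "T_tool_cam" (4x4, takes a point from camera to tool coordinates, whose origin is the TCP and whose axes are the flange's). Camera axes: x right, y down, z forward; pixel columns grow to the right and rows downward; lengths in m; the calibration is good to about 2 mm. A picture is of the moment at which its call begins: read the wrist's pose just before it.
- sign_off(): hands the job in, once; it reports no verdict.
The state is a dict: "time_s": time; "qpos": joint angles; "joint_vel": joint speeds; "effort": joint torques, N m; "ee_pos": TCP position; "ee_rot": TCP orientation; "contact_force": force on the tool from outside, world axes, zero at the start; "ft_torque": the same for the moment, N m; "grip_width": finger opening in m.
Only numpy, scipy, OpenCV 4.12 (cv2) and the standard library are available. Lean on these libraries where they do the work, as an engineer would, in place of code of your own. Each camera call takes 0.05 s, during which the arm holds its last target.

### The job

Somebody has left the ingredients in two piles. Take the piles apart, top thing first, and stand each thing upright, flat inside its own wooden tray: the little bottle in the small round tray, the round tin in the larger round tray, the white tub in the square tray and the flat fish tin in the oblong tray, lengthwise. Set things down gently rather than dropping them and tip nothing over.

Things in the scene. Friction and masses are not known exactly. Their poses are not given: they have to be found in the camera images.
- drops_bottle: little dark brown bottle with a red screw cap, 33 mm across and 82 mm tall (straight body 33 mm across up to about 45 mm); it starts standing on the tin. Origin at the centre of its underside, z up.
- tin: round food tin with a printed label and a metal lid, 57 mm across and 72 mm tall; it starts on the worktop with the little bottle on top. Origin at the centre of its underside, z up.
- tub: round white tub with a red snap lid, 78 mm tall; 67 mm across at the lid (its top 12 mm), about 62 mm across the body below; it starts standing on the fish tin. Origin at the centre of its underside, z up.
- fish_tin: flat oblong tin, tan sides and a blue lid, 63 mm (its x) by 105 mm (its y) and 24 mm tall; it starts on the worktop with the tub on top. Origin at the centre of its underside, z up.
- small_round_tray: small round light-wood tray, for the little bottle: 63 mm across outside, recess 53 mm across. Like all four trays: fixed to the worktop, rim 12 mm high and 5 mm thick, floor of the recess 4 mm above the worktop; origin at the centre of its underside.
- large_round_tray: larger round light-wood tray, for the tin: 87 mm across outside, recess 77 mm across; rim 12 mm high, floor 4 mm above the worktop, fixed; origin at the centre of its underside.
- square_tray: square light-wood tray, for the tub: 92 mm square outside, recess 82 mm square; rim 12 mm high, floor 4 mm above the worktop, fixed; origin at the centre of its underside, x and y along its sides.
- oblong_tray: oblong light-wood tray, for the flat fish tin: 90 mm (its x) by 132 mm (its y) outside, recess 80 by 122 mm; rim 12 mm high, floor 4 mm above the worktop, fixed; origin at the centre of its underside, z up.

How it is judged:
At the end, for the whole second after the job is handed in: Each of the four things stands in its own tray: centre within 17 mm of the tray's centre, underside on the recess floor (2 to 6.5 mm above the worktop), tilted less than 0.06 rad and at rest; the fish tin lies along the oblong tray within 0.35 rad (horizontal distance between tub and square_tray below 0.017 m and z of tub in the frame of square_tray between 0.002 and 0.0065 m and angle between each of tub, tin, drops_bottle, fish_tin's own z axis and vertical below 0.06 rad and linear speed of each of tub, tin, drops_bottle, fish_tin below 0.02 m/s and horizontal distance between tin and large_round_tray below 0.017 m and z of tin in the frame of large_round_tray between 0.002 and 0.0065 m and horizontal distance between drops_bottle and small_round_tray below 0.017 m and z of drops_bottle in the frame of small_round_tray between 0.002 and 0.0065 m and horizontal distance between fish_tin and oblong_tray below 0.017 m and z of fish_tin in the frame of oblong_tray between 0.002 and 0.0065 m and angle between the y axis of fish_tin and the y axis of oblong_tray, either way round below 0.35 rad); the robot touches nothing.
It fails at once if one of the four things is tipped over (angle between any of tub, tin, drops_bottle, fish_tin's own z axis and vertical above 0.7 rad).
It fails at once if a thing is dropped into its tray ((horizontal distance between tub and square_tray below 0.04 m and z of tub in the frame of square_tray below 0.03 m and linear speed of tub above 0.7 m/s) or (horizontal distance between tin and large_round_tray below 0.04 m and z of tin in the frame of large_round_tray below 0.03 m and linear speed of tin above 0.7 m/s) or (horizontal distance between drops_bottle and small_round_tray below 0.04 m and z of drops_bottle in the frame of small_round_tray below 0.03 m and linear speed of drops_bottle above 0.7 m/s) or (horizontal distance between fish_tin and oblong_tray below 0.04 m and z of fish_tin in the frame of oblong_tray below 0.03 m and linear speed of fish_tin above 0.7 m/s)).
It also fails if it takes over 96 s, if anything falls off the work surface, if the arm or the gripper's body presses on something with over 40 N, if the wrist force passes 120 N, or if a joint passes its speed limit or range.

## Working session

There is one attempt and no reset: what is moved stays moved. The work goes in short steps, Python scripts to look and compute and a tool call to move; the robot and the scene stay as the last step left them, time stands still between calls to the robot, and variables do not carry over. Pictures are saved under pics/ and viewed, and the job is handed in when it is done.

Besides the shell and the picture viewer there is one more tool, called after "Call:" by a JSON object that holds its "fn" and its "kwargs", one argument or row to a line. move_arm: Moves the arm, as the interface text tells. Its arguments: {"type":"object","properties":{"moves":{"type":"array"},"newtons":{"type":"number"}},"required":["moves"]}

```bash
mkdir -p pics; python3 - <<'E'
from workcell import *
import cv2,pickle
s=read_state(); print(s)
for n in ["scene","side"]:
    c=capture(n); pickle.dump(c,open(f'{n}0.pkl','wb')); cv2.imwrite(f'pics/{n}0.png',c['img'][:,:,::-1])
    print(n,c['camera_matrix'],c['D'],c['rvec'],c['tvec'])
E
```

```text
{'time_s': 0.0, 'qpos': array([ 1.13729317e+00,  3.09001517e-01,  1.63520457e+00,  1.36161353e-05,
        1.19971931e+00, -6.97126265e-02]), 'joint_vel': array([-0.0002294 , -0.00018914, -0.00106964, -0.0006401 ,  0.0021168 ,
        0.00096907]), 'effort': array([ 1.06977412e-03, -4.15262747e+01, -2.76669198e+01, -1.41052928e-04,
        1.02632921e-02,  8.50632802e-06]), 'ee_pos': array([0.22208582, 0.58337135, 0.25204063]), 'ee_rot': array([ 1.80896206e-01,  9.83501501e-01, -1.12806721e-03, -2.96523693e-04]), 'contact_force': array([ 0.09995573, -0.30318105, -0.12531511]), 'ft_torque': array([-0.00191608,  0.01370811, -0.00309921]), 'grip_width': 0.08571256018144235}
scene [[541.20125525   0.         326.33228548]
 [  0.         541.20125525 233.02871912]
 [  0.           0.           1.        ]] [-0.1188872  0.         0.         0.         0.       ] [ 0.43369254  2.9118017  -0.82178037] [ 0.50027519 -0.01374662  0.97780193]
side [[573.43680061   0.         317.91571755]
 [  0.         573.43680061 235.53774568]
 [  0.           0.           1.        ]] [0.05541951 0.         0.         0.         0.        ] [ 0.19811015 -2.72714704  1.45235679] [0.47503966 0.15325493 0.78623254]
```

View pics/scene0.png

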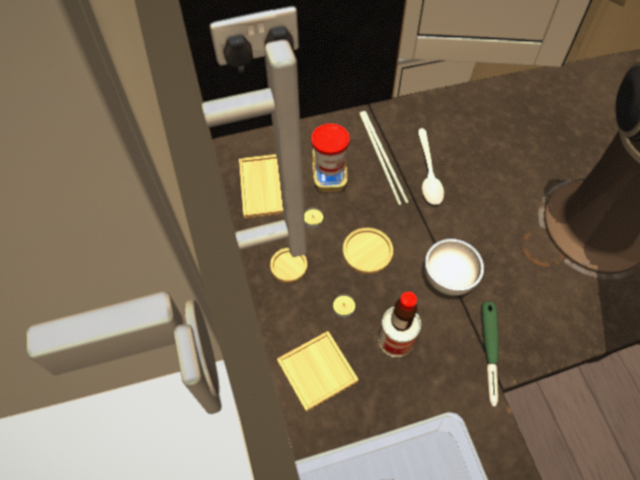

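View pics/side0.png

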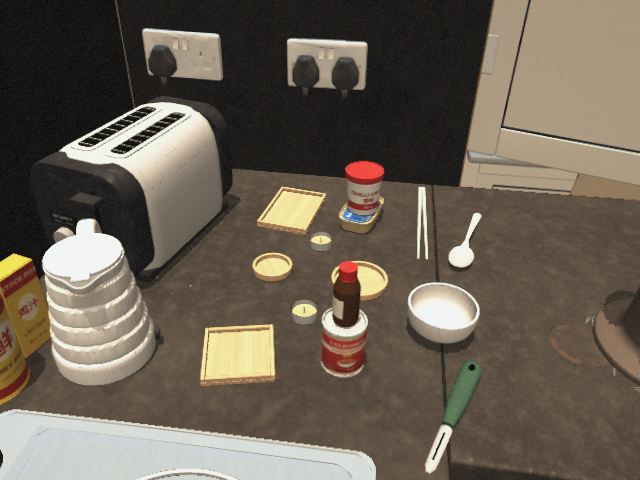

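The scene view shows the tub on the fish tin at about (330,155) and the bottle on the tin at about (402,325). The trays are at oblong (262,185), small round (289,265), large round (368,250) and square (317,370), partly behind a cabinet handle. The side view has all of them unobstructed.

```bash
cat > h.py <<'E'
import numpy as np,cv2
def pose(c):
    R,_=cv2.Rodrigues(np.array(c['rvec'],float)); return R,np.array(c['tvec'],float).ravel()
def ray(c,uv):
    R,t=pose(c); p=cv2.undistortPoints(np.array(uv,float).reshape(-1,1,2),c['camera_matrix'],np.array(c['D'],float)).reshape(-1,2)
    d=np.c_[p,np.ones(len(p))]@R; o=-R.T@t
    return o,d
def onplane(c,uv,z):
    o,d=ray(c,uv); return o+d*((z-o[2])/d[:,2])[:,None]
def cloud(c):
    o,d=ray(c,np.dstack(np.meshgrid(np.arange(640),np.arange(480))).reshape(-1,2))
    return (o+d*c['z_map'].reshape(-1,1)).reshape(480,640,3)
def proj(c,P):
    return cv2.projectPoints(np.array(P,float).reshape(-1,1,3),np.array(c['rvec'],float),np.array(c['tvec'],float),c['camera_matrix'],np.array(c['D'],float))[0].reshape(-1,2)
E
python3 - <<'E'
from h import *
import pickle
C={n:pickle.load(open(n+'0.pkl','rb')) for n in('scene','side')}
for n,c in C.items():
    R,t=pose(c); print(n,'cam at',-R.T@t)
    hsv=cv2.cvtColor(c['img'],cv2.COLOR_RGB2HSV); X=cloud(c)
    print('tcp px',proj(c,[[0.222,0.584,0.252]]), 'valid',(c['z_map']>0).mean())
    m=((hsv[...,0]>12)&(hsv[...,0]<32)&(hsv[...,1]>70)&(hsv[...,2]>120)).astype(np.uint8)
    m&=((X[...,2]>-0.02)&(X[...,2]<0.03)).astype(np.uint8)
    cs,_=cv2.findContours(m,cv2.RETR_EXTERNAL,cv2.CHAIN_APPROX_NONE)
    for k in cs:
        if cv2.contourArea(k)<250: continue
        P=onplane(c,k.reshape(-1,2),0.012)[:,:2]
        r=cv2.minAreaRect((P*1000).astype(np.float32)); (x,y),rad=cv2.minEnclosingCircle((P*1000).astype(np.float32))
        print('wood',k.reshape(-1,2).mean(0).round(),'rect',np.round(r[0],1),np.round(r[1],1),round(r[2],1),'zmed',np.median(X[...,2][cv2.drawContours(np.zeros_like(m),[k],-1,1,-1)>0]).round(4))
    r=(((hsv[...,0]<8)|(hsv[...,0]>172))&(hsv[...,1]>150)&(hsv[...,2]>100)).astype(np.uint8)
    cs,_=cv2.findContours(r,cv2.RETR_EXTERNAL,cv2.CHAIN_APPROX_NONE)
    for k in cs:
        if cv2.contourArea(k)<60: continue
        mm=cv2.drawContours(np.zeros_like(m),[k],-1,1,-1)>0
        z=X[mm]; top=z[z[:,2]>np.percentile(z[:,2],95)-0.004]
        print('red',k.reshape(-1,2).mean(0).round(),cv2.contourArea(k),'zmax',np.percentile(z[:,2],95).round(4),'top c',((top.min(0)+top.max(0))/2).round(4),'ext',(top.max(0)-top.min(0)).round(4))
E
```

```text
scene cam at [0.63542168 0.35297308 0.82353515]
tcp px [[768.5611449  603.43362477]] valid 0.9515266927083333
wood [317. 370.] rect [571.4 107.7] [95.7 96.4] 13.3 zmed 0.0053
wood [344. 305.] rect [499.2  17.1] [35.5 37.6] 73.0 zmed 0.0085
wood [288. 264.] rect [567.7 -80.9] [61.3 65.9] 46.4 zmed 0.0049
wood [367. 250.] rect [426.8 -70.9] [89.8 88.9] 73.0 zmed 0.0043
wood [569. 242.] rect [80.  18.8] [ 35.8 138.3] 12.7 zmed 0.0119
wood [313. 216.] rect [ 496.8 -162.5] [36.5 32.5] 73.2 zmed 0.0078
wood [260. 186.] rect [ 573.9 -260.4] [142.1  74. ] 81.6 zmed 0.005
red [394. 349.] 95.5 zmax 0.0408 top c [0.5359 0.2305 0.4302] ext [0.1991 0.2449 0.7866]
red [408. 300.] 257.0 zmax 0.1558 top c [0.4357 0.0929 0.155 ] ext [0.0204 0.0211 0.006 ]
red [330. 139.] 967.0 zmax 0.102 top c [0.5196 0.0299 0.4608] ext [0.2316 0.6462 0.7255]
side cam at [0.40599946 0.62616292 0.55713177]
tcp px [[ 958.97565749 1104.24325293]] valid 0.9960286458333333
wood [238. 355.] rect [569.4 109.6] [ 93.4 103. ] 13.1 zmed 0.0063
wood [ 35. 338.] rect [836.6 120.3] [64.8 28.9] 74.4 zmed 0.0169
wood [618. 346.] re
[... 220 characters left out ...]
 66.5] 76.7 zmed 0.0197
wood [293. 210.] rect [ 561.7 -256.1] [148.6  94.6] 81.3 zmed 0.006
wood [605. 185.] rect [ -27.3 -432.5] [ 82.1 115. ] 70.7 zmed -0.0075
red [  4. 393.] 63.5 zmax 0.0212 top c [0.8198 0.2135 0.0197] ext [0.0079 0.0071 0.0036]
red [342. 358.] 536.0 zmax 0.04 top c [0.4334 0.3658 0.2966] ext [0.0548 0.5207 0.5211]
red [344. 340.] 180.5 zmax 0.064 top c [0.4328 0.3638 0.3086] ext [0.0537 0.5248 0.497 ]
red [348. 271.] 317.0 zmax 0.1559 top c [0.4352 0.0923 0.1545] ext [0.0205 0.0234 0.0052]
red [363. 206.] 111.5 zmax 0.0468 top c [ 0.4346 -0.2398  0.0455] ext [0.0472 0.0192 0.0055]
red [364. 172.] 697.0 zmax 0.1019 top c [0.4359 0.1667 0.3276] ext [0.067  0.919  0.4591]
```

```bash
python3 - <<'E'
from h import *
import pickle
from scipy.spatial.transform import Rotation as Ro
R=Ro.from_quat([0.1809,0.9835,-0.0011,-0.0003]).as_matrix(); print('tool axes (cols)\n',R.round(3))
C={n:pickle.load(open(n+'0.pkl','rb')) for n in('scene','side')}
guess={'square':(570,108,70),'small':(565,-81,50),'large':(425,-71,62),'oblong':(567,-258,85)}
A=[]
for n,c in C.items():
    hsv=cv2.cvtColor(c['img'],cv2.COLOR_RGB2HSV); X=cloud(c); ok=c['z_map']>0.05
    w=ok&(hsv[...,0]>12)&(hsv[...,0]<32)&(hsv[...,1]>60)&(hsv[...,2]>90)
    wt=ok&(hsv[...,1]<90)&(hsv[...,2]<90)&(abs(X[...,0]-.5)<.15)&(abs(X[...,1])<.3)&(abs(X[...,2])<.02)
    print(n,'worktop z',np.median(X[wt][:,2]).round(4))
    for g,(x,y,r) in guess.items():
        P=X[w&(np.hypot(X[...,0]-x/1e3,X[...,1]-y/1e3)<r/1e3)]*1000
        rim=P[(P[:,2]>8.5)&(P[:,2]<16)]
        q=cv2.minAreaRect(rim[:,:2].astype(np.float32)) if len(rim)>5 else None
        qa=cv2.minAreaRect(P[:,:2].astype(np.float32))
        print(g,len(P),len(rim),'rim',q and [np.round(v,1) for v in q],'all',[np.round(v,1) for v in qa], 'pct z',np.percentile(P[:,2],[5,50,95]).round(1))
    # vertical slices of objects
    for nm,(x,y) in {'stack1':(435,92),'stack2':(437,-245)}.items():
        P=X[ok&(np.hypot(X[...,0]-x/1e3,X[...,1]-y/1e3)<.075)]*1000
        for z0,z1 in ((5,20),(20,30),(30,60),(60,70),(70,78),(80,100),(99,106),(140,151),(151,160)):
            s=P[(P[:,2]>z0)&(P[:,2]<z1)]
            if len(s)>8:
                lo,hi=np.percentile(s[:,:2],[2,98],axis=0); print(nm,z0,z1,len(s),'lo',lo.round(1),'hi',hi.round(1),'mid',((lo+hi)/2).round(1))
    O=X[ok&(X[...,2]>.05)&(X[...,2]<.7)]; A.append(O)
O=np.vstack(A)
# obstacle max height map
for x0 in np.arange(.15,.95,.05):
    row=[]
    for y0 in np.arange(-.5,.55,.05):
        s=O[(O[:,0]>=x0)&(O[:,0]<x0+.05)&(O[:,1]>=y0)&(O[:,1]<y0+.05)]
        row.append('%3d/%3d'%(s[:,2].min()*100,s[:,2].max()*100) if len(s)>3 else '   .   ')
    print('%.2f'%x0,' '.join(row))
E
```

```text
tool axes (cols)
 [[-0.935  0.356 -0.001]
 [ 0.356  0.935 -0.002]
 [ 0.    -0.002 -1.   ]]
scene worktop z 0.0006
square 5187 763 rim [array([571.1, 107.4]), array([93.1, 93.1]), np.float64(13.6)] all [array([572.5, 106.3]), array([139. , 133.3]), np.float64(51.5)] pct z [-1.8  4.3 12. ]
small 1369 270 rim [array([567.9, -81.8]), array([56.2, 63.8]), np.float64(45.9)] all [array([565. , -77.8]), array([94.4, 95.6]), np.float64(56.7)] pct z [-1.8  3.4 12.7]
large 2689 397 rim [array([426.7, -71. ]), array([84. , 85.5]), np.float64(71.2)] all [array([424.9, -70.3]), array([113.9, 122.8]), np.float64(54.1)] pct z [-1.7  3.2 12.1]
oblong 2815 361 rim [array([ 573.2, -262.8]), array([135.8,  72.2]), np.float64(81.0)] all [array([ 561.6, -261.2]), array([158.4, 163.4]), np.float64(0.0)] pct z [-1.5  4.5 11.6]
stack1 5 20 105 lo [419.9  85.9] hi [464.9 123.5] mid [442.4 104.7]
stack1 20 30 79 lo [423.4  85.3] hi [464.5 123.4] mid [444.  104.3]
stack1 30 60 267 lo [421.1  86.7] hi [464.  123.5] mid [442.6 105.1]
stack1 60 70 445 lo [411.2  72. ] hi [462.8 122.7] mid [437.   97.3]
stack1 70 7
[... 4804 characters left out ...]
       .   
0.75    .     13/ 32  19/ 27  18/ 19  18/ 19  18/ 19  18/ 19  18/ 19  17/ 19   5/ 19   9/ 15  14/ 16   5/ 16   5/ 16    .     57/ 60    .       .       .       .       .   
0.80    .     14/ 32  17/ 27  18/ 18  18/ 19  18/ 19  18/ 19  18/ 19  18/ 19   7/ 19  14/ 15   5/ 12   5/ 12   5/ 12   5/  8    .       .       .       .       .       .   
0.85    .     12/ 32  19/ 27    .       .       .       .     18/ 19  18/ 19   5/ 19    .     12/ 12  12/ 12    .       .       .       .       .       .       .       .   
0.90    .     11/ 31  12/ 32  12/ 33  13/ 34  14/ 35  14/ 36  15/ 37  15/ 38   5/ 28   5/ 19   7/  9    .       .       .       .       .       .       .       .       .
```

Call:
{"fn": "move_arm", "kwargs": {
  "moves": [
    [[23, -53, 0], [0, 0, 0], 85],
    [[46, -106, 0], [0, 0, 0], 85],
    [[69, -159, 0], [0, 0, 0], 85],
    [[92, -212, 0], [0, 0, 0], 85],
    [[115, -265, 0], [0, 0, 0], 85]
  ]
}}

```text
time_s: 0.72
ee_pos: [0.3377, 0.3172, 0.253]
ee_rot: [0.181, 0.984, -0.0, 0.0]
contact_force: [1.8, -0.3, -0.1]
grip_width: 0.085
```

Call:
{"fn": "move_arm", "kwargs": {
  "moves": [
    [[23, -53, 0], [0, 0, 0], 85],
    [[46, -106, 0], [0, 0, 0], 85],
    [[69, -159, 0], [0, 0, 0], 85],
    [[92, -212, 0], [0, 0, 0], 85],
    [[98, -226, 0], [0, 0, 0], 85]
  ]
}}

```text
time_s: 1.35
ee_pos: [0.4361, 0.0904, 0.2531]
ee_rot: [0.183, 0.983, -0.0, -0.0]
contact_force: [-0.9, 0.4, -0.5]
grip_width: 0.0852
```

```bash
cat > look.py <<'E'
import sys,pickle,cv2
from workcell import *
tag=sys.argv[1]
s=read_state(); print(round(s['time_s'],2),s['ee_pos'].round(4),s['ee_rot'].round(4),s['contact_force'].round(1),round(s['grip_width'],4),s['qpos'].round(2))
ims=[]
for n in sys.argv[2:]:
    c=capture(n); c['state']=s; pickle.dump(c,open(f'{n}_{tag}.pkl','wb')); cv2.imwrite(f'pics/{n}_{tag}.png',c['img'][:,:,::-1])
E
python3 look.py a wrist side
```

```text
1.35 [0.4361 0.0904 0.2531] [ 1.830e-01  9.831e-01 -3.000e-04 -0.000e+00] [-0.9  0.4 -0.5] 0.0852 [ 0.11 -0.05  2.04 -0.    1.15 -1.1 ]
```

View pics/wrist_a.png

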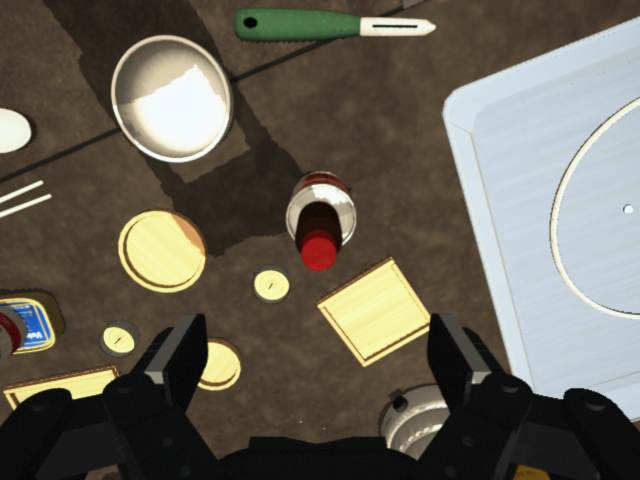

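View pics/side_a.png

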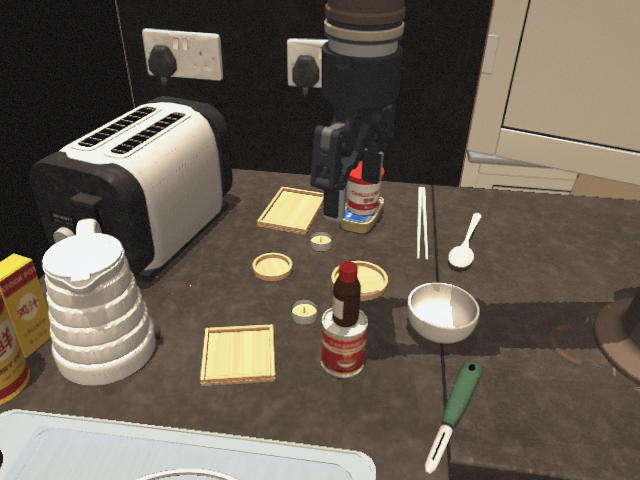

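```bash
python3 - <<'E'
from h import *
import pickle
c=pickle.load(open('side_a.pkl','rb')); w=pickle.load(open('wrist_a.pkl','rb'))
print('tcp px side',proj(c,[[0.436,0.0904,0.253],[0.436,.0904,.23]]))
X=cloud(c)
for uv in((345,150),(333,205),(372,165),(347,270),(366,60),(330,190)): print(uv,X[uv[1],uv[0]].round(3))
print(w['T_tool_cam'],w['camera_matrix'],w['D'])
from scipy.spatial.transform import Rotation as Ro
R=Ro.from_quat(w['state']['ee_rot']).as_matrix();T=w['T_tool_cam']
def wp(u,v):
    p=cv2.undistortPoints(np.array([[[u,v]]],float),w['camera_matrix'],np.array(w['D'],float)).ravel()
    P=np.r_[p,1]*w['z_map'][v,u]; return R@(T[:3,:3]@P+T[:3,3])+w['state']['ee_pos']
for uv in((318,252),(325,190),(375,310),(163,250),(222,365),(200,330),(435,330),(20,320)): print(uv,wp(*uv).round(4))
print(read_state()['ee_pos'])
E
```

```text
tcp px side [[351.54956901 192.20593548]
 [350.43228818 210.54843754]]
(345, 150) [0.443 0.116 0.314]
(333, 205) [0.45  0.145 0.268]
(372, 165) [0.417 0.052 0.268]
(347, 270) [0.435 0.099 0.155]
(366, 60) [0.429 0.126 0.405]
(330, 190) [0.452 0.162 0.294]
[[-5.97562334e-04 -9.50070837e-01 -3.12033729e-01  8.00740929e-02]
 [ 9.99999352e-01 -8.70146653e-04  7.34340525e-04 -8.43969382e-04]
 [-9.69190622e-04 -3.12033088e-01  9.50070741e-01 -1.19410256e-01]
 [ 0.00000000e+00  0.00000000e+00  0.00000000e+00  1.00000000e+00]] [[385.92628412   0.         317.2078636 ]
 [  0.         385.92628412 240.81947119]
 [  0.           0.           1.        ]] [-0.0037474  0.         0.         0.         0.       ]
(318, 252) [0.4352 0.0905 0.1531]
(325, 190) [0.417  0.1037 0.0675]
(375, 310) [0.5689 0.1046 0.004 ]
(163, 250) [ 0.4271 -0.075   0.0025]
(222, 365) [ 0.5732 -0.0784  0.0028]
(200, 330) [0.415  0.0523 0.2501]
(435, 330) [0.4447 0.1314 0.2513]
(20, 320) [ 0.4377 -0.2356  0.0249]Traceback (most recent call last):
  File "<stdin>", line 14, in <module>
NameError: name 'read_state' is not defined
```

The gripper is directly over the bottle: the wrist view puts the cap at (318,252), which is (0.435, 0.091), and that agrees with the side view. Next I descend and grip.

Call:
{"fn": "move_arm", "kwargs": {
  "moves": [
    [[0, -1, -35], [0, 0, 0], 85],
    [[0, -1, -75], [0, 0, 0], 85],
    [[0, -1, -110], [0, 0, 0], 85],
    [[0, -1, -133], [0, 0, 0], 85],
    [[0, -1, -140], [0, 0, 0], 85]
  ],
  "newtons": 25
}}

```text
time_s: 2.08
ee_pos: [0.4332, 0.0935, 0.1116]
ee_rot: [0.18, 0.984, -0.0, -0.002]
contact_force: [0.6, -0.6, 0.4]
grip_width: 0.0854
```

Call:
{"fn": "move_arm", "kwargs": {
  "moves": [
    [[0, 0, 0], [0, 0, 0], 60],
    [[0, 0, 0], [0, 0, 0], 45],
    [[0, 0, 0], [0, 0, 0], 38],
    [[0, 0, 0], [0, 0, 0], 28],
    [[0, 0, 0], [0, 0, 0], 28]
  ]
}}

```text
time_s: 2.7
ee_pos: [0.4361, 0.0919, 0.1142]
ee_rot: [0.181, 0.983, 0.0, 0.001]
contact_force: [-1.1, -2.0, 5.4]
grip_width: 0.0327
```

Call:
{"fn": "move_arm", "kwargs": {
  "moves": [
    [[0, 0, 0], [0, 0, 0], 24],
    [[0, 0, 0], [0, 0, 0], 24],
    [[0, 0, 2], [0, 0, 0], 24],
    [[0, 0, 6], [0, 0, 0], 24],
    [[0, 0, 12], [0, 0, 0], 24]
  ]
}}

```text
time_s: 3.32
ee_pos: [0.435, 0.0921, 0.1252]
ee_rot: [0.181, 0.983, -0.0, -0.0]
contact_force: [-0.1, -0.3, -1.8]
grip_width: 0.0322
```

```bash
python3 look.py b side
```

```text
3.33 [0.435  0.0921 0.1252] [ 1.809e-01  9.835e-01 -1.000e-04 -5.000e-04] [-0.1 -0.3 -1.8] 0.0322 [ 0.11  0.14  2.14  0.    0.86 -1.1 ]
```

View pics/side_b.png

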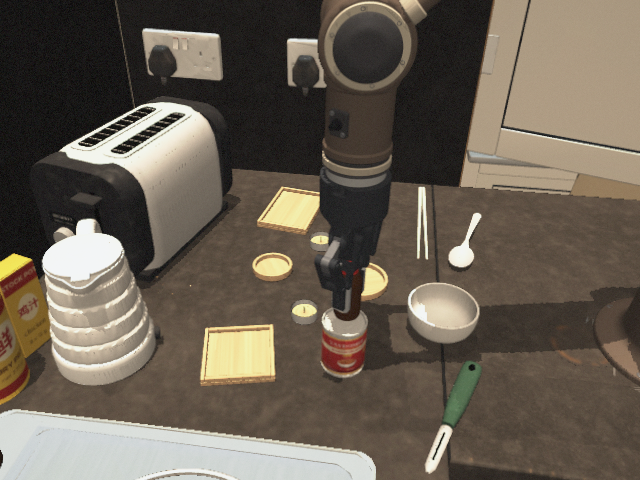

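Call:
{"fn": "move_arm", "kwargs": {
  "moves": [
    [[0, 0, 20], [0, 0, 0], 24],
    [[15, -20, 35], [0, 0, 0], 24],
    [[45, -60, 35], [0, 0, 0], 24],
    [[75, -100, 35], [0, 0, 0], 24],
    [[105, -139, 35], [0, 0, 0], 24]
  ]
}}

```text
time_s: 4.0
ee_pos: [0.5413, -0.0481, 0.1605]
ee_rot: [0.181, 0.984, 0.0, 0.0]
contact_force: [-0.3, 1.1, -1.0]
grip_width: 0.0323
```

Call:
{"fn": "move_arm", "kwargs": {
  "moves": [
    [[20, -27, 0], [0, 0, 0], 24],
    [[26, -35, 0], [0, 0, 0], 24],
    [[26, -35, -20], [0, 0, 0], 24],
    [[26, -35, -50], [0, 0, 0], 24],
    [[26, -35, -75], [0, 0, 0], 24]
  ]
}}

```text
time_s: 4.62
ee_pos: [0.5653, -0.0809, 0.0842]
ee_rot: [0.181, 0.984, 0.0, -0.001]
contact_force: [0.1, -1.4, -0.2]
grip_width: 0.0324
```

```bash
python3 look.py c side scene wrist
```

```text
4.62 [ 0.5653 -0.0809  0.0842] [ 1.807e-01  9.835e-01  2.000e-04 -9.000e-04] [ 0.1 -1.4 -0.2] 0.0324 [-0.22  0.42  1.87  0.    0.85 -1.43]
```

View pics/side_c.png

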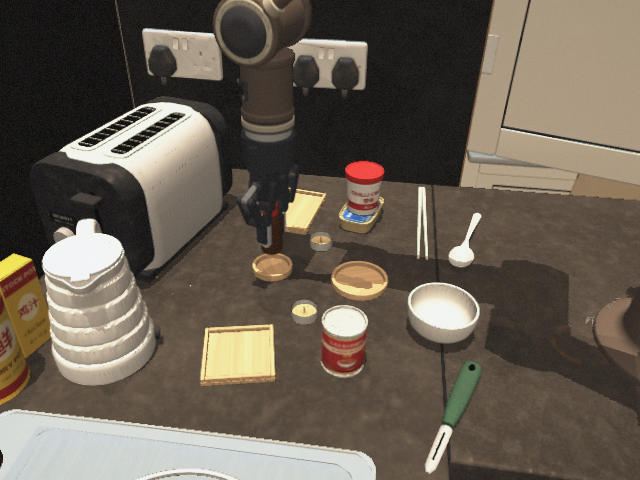

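View pics/wrist_c.png

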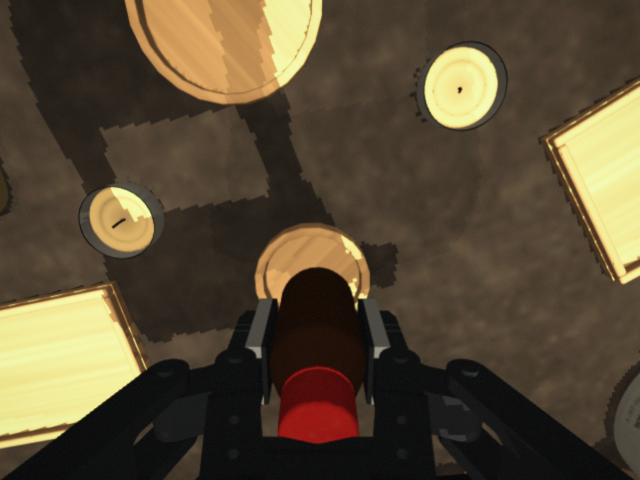

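```bash
cat >> h.py <<'E'
from scipy.spatial.transform import Rotation as Ro
def wplane(w,uv,z):
    R=Ro.from_quat(w['state']['ee_rot']).as_matrix();T=w['T_tool_cam']
    p=cv2.undistortPoints(np.array(uv,float).reshape(-1,1,2),w['camera_matrix'],np.array(w['D'],float)).reshape(-1,2)
    d=(np.c_[p,np.ones(len(p))]@T[:3,:3].T)@R.T; o=R@T[:3,3]+w['state']['ee_pos']
    return o+d*((z-o[2])/d[:,2])[:,None]
def wcloud(w):
    R=Ro.from_quat(w['state']['ee_rot']).as_matrix();T=w['T_tool_cam']
    p=cv2.undistortPoints(np.dstack(np.meshgrid(np.arange(640.),np.arange(480.))).reshape(-1,1,2),w['camera_matrix'],np.array(w['D'],float)).reshape(-1,2)
    P=np.c_[p,np.ones(len(p))]*w['z_map'].reshape(-1,1)
    return ((P@T[:3,:3].T+T[:3,3])@R.T+w['state']['ee_pos']).reshape(480,640,3)
def circ(P,r):
    from scipy.optimize import least_squares
    s=least_squares(lambda c:np.hypot(P[:,0]-c[0],P[:,1]-c[1])-r,P[:,:2].mean(0),loss='soft_l1',f_scale=1e-3)
    return s.x, np.sqrt(np.median(s.fun**2))
E
python3 - <<'E'
from h import *
import pickle
w=pickle.load(open('wrist_c.pkl','rb'))
X=wcloud(w); hsv=cv2.cvtColor(w['img'],cv2.COLOR_RGB2HSV)
wood=(hsv[...,0]>8)&(hsv[...,0]<32)&(hsv[...,1]>60)&(hsv[...,2]>90)&(w['z_map']>0.05)
for nm,c0,r in(('small',(.566,-.082),.029),('large',(.425,-.072),.041)):
    D=np.hypot(X[...,0]-c0[0],X[...,1]-c0[1])
    rim=X[wood&(D<r+.018)&(X[...,2]>.009)&(X[...,2]<.016)]
    print(nm,len(rim),circ(rim,r)) 
# outer contour at rim
    m=(wood&(D<r+.018)&(X[...,2]>-.01)&(X[...,2]<.02)).astype(np.uint8)
    k=max(cv2.findContours(m,0,cv2.CHAIN_APPROX_NONE)[0],key=cv2.contourArea).reshape(-1,2)
    k=k[(k[:,1]>2)&(k[:,1]<285)]
    P=wplane(w,k,.012); print(circ(P,r+.0025))
E
```

```text
small 1942 (array([ 0.56911467, -0.08598591]), np.float64(0.0012600289187470256))
(array([ 0.56957424, -0.08631099]), np.float64(0.0008380775588189572))
large 3346 (array([ 0.43058132, -0.07386773]), np.float64(0.0012391016979948243))
(array([ 0.43054884, -0.07263673]), np.float64(0.0010560482900070888))
```

Call:
{"fn": "move_arm", "kwargs": {
  "moves": [
    [[1, -2, -10], [0, 0, 0], 24],
    [[1, -2, -22], [0, 0, 0], 24],
    [[1, -2, -32], [0, 0, 0], 24],
    [[1, -2, -37], [0, 0, 0], 24],
    [[1, -2, -39], [0, 0, 0], 24]
  ]
}}

```text
time_s: 5.4
ee_pos: [0.5669, -0.0839, 0.0463]
ee_rot: [0.181, 0.984, 0.0, -0.001]
contact_force: [-4.8, -0.3, 9.3]
grip_width: 0.0327
```

Call:
{"fn": "move_arm", "kwargs": {
  "moves": [
    [[0, 0, -1], [0, 0, 0], 24],
    [[0, 0, -1], [0, 0, 0], 24],
    [[0, 0, -1], [0, 0, 0], 34],
    [[0, 0, -1], [0, 0, 0], 44],
    [[0, 0, -1], [0, 0, 0], 55]
  ]
}}

```text
time_s: 6.02
ee_pos: [0.5676, -0.0839, 0.0453]
ee_rot: [0.181, 0.984, -0.0, 0.0]
contact_force: [-0.3, -0.8, 0.5]
grip_width: 0.0552
```

```bash
python3 look.py d side wrist
```

```text
6.03 [ 0.5676 -0.0839  0.0453] [ 1.809e-01  9.835e-01 -0.000e+00  2.000e-04] [-0.3 -0.8  0.5] 0.0552 [-0.22  0.49  1.87 -0.    0.78 -1.43]
```

View pics/side_d.png

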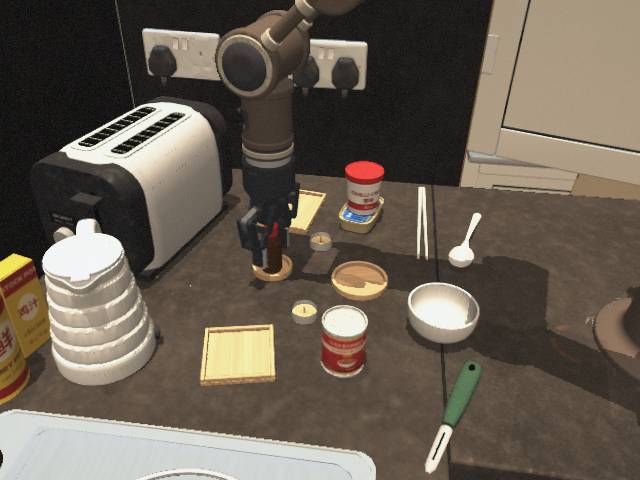

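Call:
{"fn": "move_arm", "kwargs": {
  "moves": [
    [[0, 0, 15], [0, 0, 0], 60],
    [[0, 0, 50], [0, 0, 0], 60],
    [[0, 0, 85], [0, 0, 0], 80],
    [[0, 0, 110], [0, 0, 0], 85],
    [[-10, 14, 115], [0, 0, 0], 85]
  ]
}}

```text
time_s: 6.75
ee_pos: [0.5597, -0.0705, 0.1637]
ee_rot: [0.182, 0.983, -0.0, 0.003]
contact_force: [-0.8, -0.5, 0.4]
grip_width: 0.0847
```

Call:
{"fn": "move_arm", "kwargs": {
  "moves": [
    [[-30, 40, 0], [0, 0, 0], 85],
    [[-60, 80, 0], [0, 0, 0], 85],
    [[-90, 121, 0], [0, 0, 0], 85],
    [[-121, 163, 0], [0, 0, 0], 85],
    [[-121, 163, -10], [0, 0, 0], 85]
  ]
}}

```text
time_s: 7.38
ee_pos: [0.4327, 0.0955, 0.1494]
ee_rot: [0.179, 0.984, -0.0, -0.001]
contact_force: [0.4, -0.6, -0.4]
grip_width: 0.0848
```

```bash
python3 look.py e side scene wrist; python3 - <<'E'
from h import *
import pickle
w=pickle.load(open('wrist_e.pkl','rb')); X=wcloud(w); ok=w['z_map']>.03
T=X[ok&(np.hypot(X[...,0]-.4355,X[...,1]-.093)<.045)&(X[...,2]>.064)&(X[...,2]<.08)]
print('tin w',len(T),((T.min(0)+T.max(0))/2).round(4),(T.max(0)-T.min(0)).round(4))
for n in('side','scene'):
    c=pickle.load(open(n+'_e.pkl','rb')); X=cloud(c); ok=c['z_map']>.05
    B=X[ok&(np.hypot(X[...,0]-.567,X[...,1]+.084)<.04)]*1000
    for a,b in((20,45),(78,95)):
        s=B[(B[:,2]>a)&(B[:,2]<b)]
        if len(s)>5: print(n,'bottle',a,len(s),np.percentile(s,[2,98],axis=0).round(1).tolist())
E
```

```text
7.38 [0.4327 0.0955 0.1494] [ 0.1786  0.9839 -0.     -0.0014] [ 0.4 -0.6 -0.4] 0.0848 [ 0.12  0.1   2.13  0.    0.92 -1.09]
tin w 7766 [0.4354 0.0948 0.0686] [0.0573 0.0567 0.0092]
side bottle 20 286 [[549.6, -85.8, 20.5], [581.3, -66.7, 44.5]]
side bottle 78 158 [[555.0, -92.9, 78.5], [575.2, -72.9, 88.3]]
scene bottle 20 134 [[551.5, -81.7, 20.7], [582.7, -66.3, 43.8]]
scene bottle 78 84 [[565.3, -89.1, 79.5], [577.1, -70.5, 88.8]]
```

View pics/side_e.png

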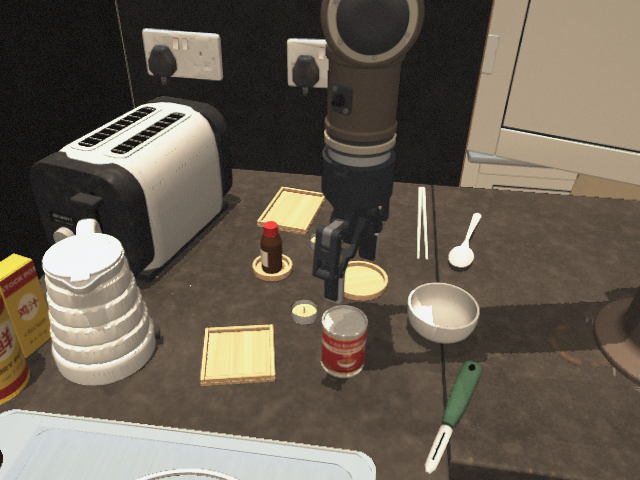

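The bottle stands upright in the small tray, at about (270,250) in the side view, and the gripper is over the tin. Grip the tin next.

Call:
{"fn": "move_arm", "kwargs": {
  "moves": [
    [[0, 1, -25], [0, 0, 0], 85],
    [[0, 1, -55], [0, 0, 0], 85],
    [[0, 1, -82], [0, 0, 0], 85],
    [[0, 1, -97], [0, 0, 0], 85],
    [[0, 1, -102], [0, 0, 0], 85]
  ],
  "newtons": 35
}}

```text
time_s: 8.15
ee_pos: [0.4364, 0.0934, 0.0474]
ee_rot: [0.182, 0.983, -0.0, -0.001]
contact_force: [0.3, -0.5, -1.0]
grip_width: 0.0847
```

Call:
{"fn": "move_arm", "kwargs": {
  "moves": [
    [[0, 0, 0], [0, 0, 0], 72],
    [[0, 0, 0], [0, 0, 0], 63],
    [[0, 0, 0], [0, 0, 0], 50],
    [[0, 0, 0], [0, 0, 0], 48],
    [[0, 0, 0], [0, 0, 0], 48]
  ]
}}

```text
time_s: 8.78
ee_pos: [0.4375, 0.0942, 0.0494]
ee_rot: [0.181, 0.984, 0.0, 0.001]
contact_force: [-0.0, -0.5, 7.7]
grip_width: 0.0565
```

Call:
{"fn": "move_arm", "kwargs": {
  "moves": [
    [[0, 0, 0], [0, 0, 0], 48],
    [[0, 0, 3], [0, 0, 0], 48],
    [[0, 0, 10], [0, 0, 0], 48],
    [[0, 0, 25], [0, 0, 0], 48],
    [[0, 0, 40], [0, 0, 0], 48]
  ]
}}

```text
time_s: 9.4
ee_pos: [0.4364, 0.0941, 0.0893]
ee_rot: [0.181, 0.984, 0.0, 0.0]
contact_force: [0.9, 0.2, -1.4]
grip_width: 0.0564
```

```bash
python3 look.py f side
```

```text
9.4 [0.4364 0.0941 0.0893] [1.809e-01 9.835e-01 0.000e+00 1.000e-04] [ 0.9  0.2 -1.4] 0.0564 [ 0.11  0.21  2.15  0.    0.78 -1.09]
```

View pics/side_f.png

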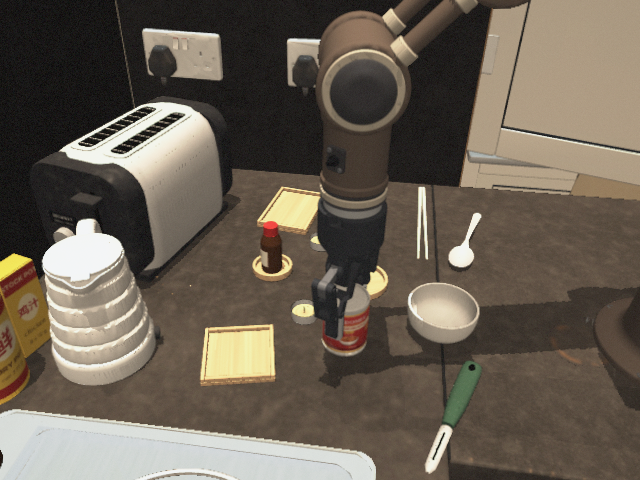

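Call:
{"fn": "move_arm", "kwargs": {
  "moves": [
    [[0, -15, 25], [0, 0, 0], 48],
    [[-2, -50, 30], [0, 0, 0], 48],
    [[-4, -95, 30], [0, 0, 0], 48],
    [[-7, -135, 30], [0, 0, 0], 48],
    [[-9, -163, 30], [0, 0, 0], 48]
  ]
}}

```text
time_s: 10.07
ee_pos: [0.4276, -0.0705, 0.1191]
ee_rot: [0.181, 0.983, -0.0, 0.001]
contact_force: [-0.5, 0.2, -1.5]
grip_width: 0.0564
```

Call:
{"fn": "move_arm", "kwargs": {
  "moves": [
    [[0, -4, -3], [0, 0, 0], 48],
    [[0, -4, -15], [0, 0, 0], 48],
    [[0, -4, -32], [0, 0, 0], 48],
    [[0, -4, -45], [0, 0, 0], 48],
    [[0, -4, -48], [0, 0, 0], 48]
  ]
}}

```text
time_s: 10.7
ee_pos: [0.4262, -0.0718, 0.0688]
ee_rot: [0.18, 0.984, 0.0, -0.002]
contact_force: [0.6, 0.2, -1.5]
grip_width: 0.0565
```

```bash
python3 look.py g side scene wrist
```

```text
10.7 [ 0.4262 -0.0718  0.0688] [ 1.803e-01  9.836e-01  2.000e-04 -1.600e-03] [ 0.6  0.2 -1.5] 0.0565 [-0.27  0.23  2.19  0.    0.73 -1.48]
```

View pics/scene_g.png

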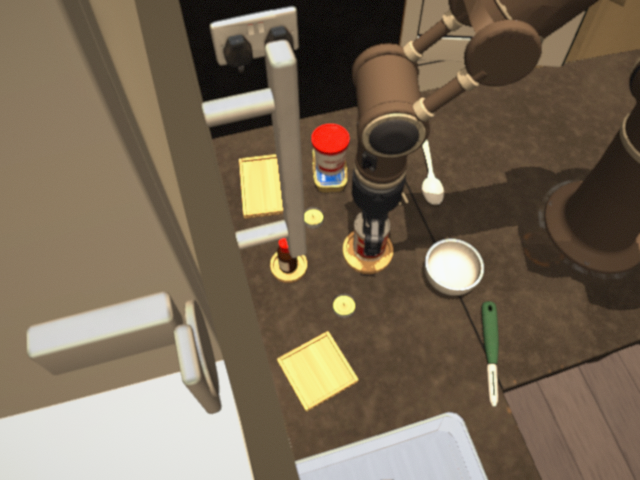

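View pics/side_g.png

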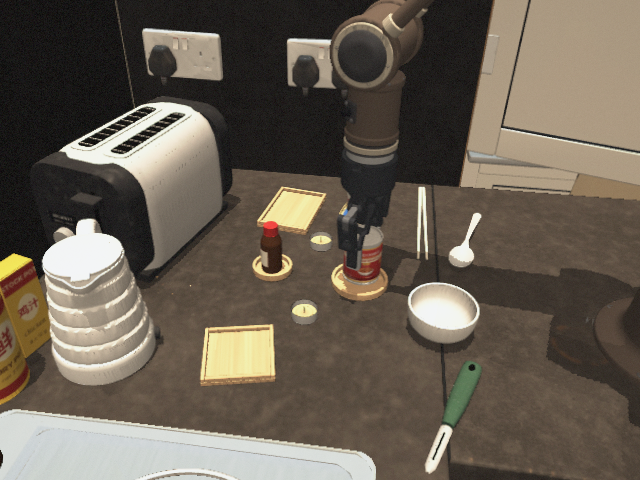

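The tin hangs centred over the large tray, at about (360,270) in the side view. I'm lowering it and releasing.

Call:
{"fn": "move_arm", "kwargs": {
  "moves": [
    [[0, 0, -6], [0, 0, 0], 48],
    [[0, 0, -11], [0, 0, 0], 48],
    [[0, 0, -15], [0, 0, 0], 48],
    [[0, 0, -17], [0, 0, 0], 48],
    [[0, 0, -18], [0, 0, 0], 48]
  ]
}}

```text
time_s: 11.48
ee_pos: [0.4272, -0.0729, 0.0534]
ee_rot: [0.181, 0.984, 0.0, -0.001]
contact_force: [-6.3, 2.2, 18.1]
grip_width: 0.0566
```

Call:
{"fn": "move_arm", "kwargs": {
  "moves": [
    [[0, 0, -1], [0, 0, 0], 48],
    [[0, 0, -1], [0, 0, 0], 48],
    [[0, 0, -1], [0, 0, 0], 58],
    [[0, 0, -1], [0, 0, 0], 68],
    [[0, 0, -1], [0, 0, 0], 80]
  ]
}}

```text
time_s: 12.1
ee_pos: [0.4274, -0.0729, 0.0511]
ee_rot: [0.181, 0.983, 0.0, -0.0]
contact_force: [0.4, -0.3, -1.2]
grip_width: 0.0797
```

Call:
{"fn": "move_arm", "kwargs": {
  "moves": [
    [[0, 0, 10], [0, 0, 0], 85],
    [[0, 0, 40], [0, 0, 0], 85],
    [[0, 0, 80], [0, 0, 0], 85],
    [[0, 0, 110], [0, 0, 0], 85],
    [[0, -30, 125], [0, 0, 0], 85]
  ]
}}

```text
time_s: 12.72
ee_pos: [0.4284, -0.1025, 0.1787]
ee_rot: [0.18, 0.984, -0.0, 0.002]
contact_force: [0.7, -0.2, -0.7]
grip_width: 0.0852
```

```bash
python3 look.py i side scene wrist
```

```text
12.72 [ 0.4284 -0.1025  0.1787] [ 0.1795  0.9838 -0.      0.0018] [ 0.7 -0.2 -0.7] 0.0852 [-0.33  0.04  2.12  0.    0.98 -1.54]
```

View pics/side_i.png

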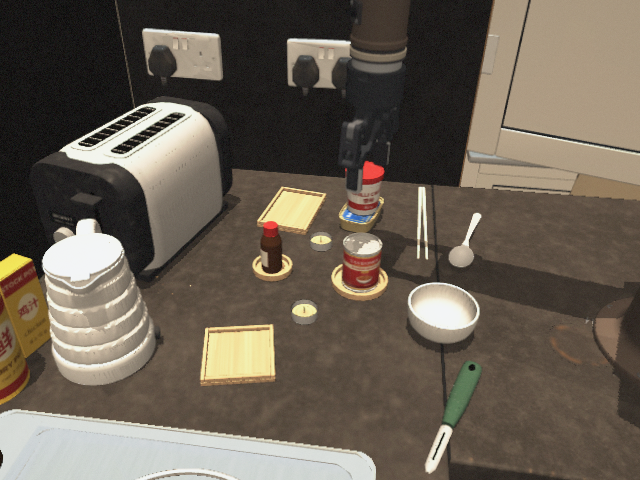

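View pics/wrist_i.png

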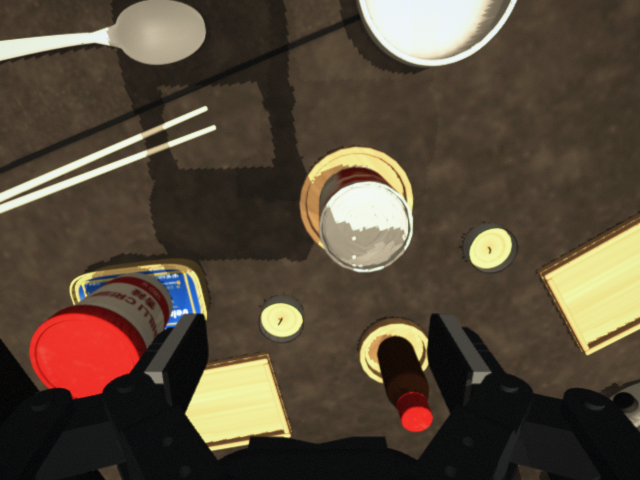

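Call:
{"fn": "move_arm", "kwargs": {
  "moves": [
    [[2, -35, 0], [0, 0, 0], 85],
    [[4, -75, 0], [0, 0, 0], 85],
    [[7, -115, 0], [0, 0, 0], 85],
    [[9, -145, 0], [0, 0, 0], 85],
    [[9, -156, 0], [0, 0, 0], 85]
  ]
}}

```text
time_s: 13.5
ee_pos: [0.436, -0.2592, 0.1754]
ee_rot: [0.182, 0.983, 0.001, -0.001]
contact_force: [0.2, 0.2, -0.1]
grip_width: 0.085
```

Call:
{"fn": "move_arm", "kwargs": {
  "moves": [
    [[0, 0, 0], [0, 0, 0], 85],
    [[0, 0, 0], [0, 0, 0], 85],
    [[0, 0, 0], [0, 0, 0], 85],
    [[0, 0, 0], [0, 0, 0], 85],
    [[0, 0, 0], [0, 0, 0], 85]
  ]
}}

```text
time_s: 14.12
ee_pos: [0.4365, -0.2586, 0.1764]
ee_rot: [0.181, 0.984, -0.0, 0.0]
contact_force: [0.7, 0.4, -0.9]
grip_width: 0.0851
```

```bash
python3 look.py j side scene wrist; python3 - <<'E'
from h import *
import pickle
w=pickle.load(open('wrist_j.pkl','rb')); X=wcloud(w); ok=w['z_map']>.03
hsv=cv2.cvtColor(w['img'],cv2.COLOR_RGB2HSV)
red=((hsv[...,0]<8)|(hsv[...,0]>172))&(hsv[...,1]>130)&(hsv[...,2]>60)&ok
T=X[red&(np.hypot(X[...,0]-.4365,X[...,1]+.2585)<.05)&(X[...,2]>.095)&(X[...,2]<.11)]
print('lid w',len(T),((T.min(0)+T.max(0))/2).round(4),(T.max(0)-T.min(0)).round(4),np.median(T[:,2]))
for n,cc in (('side','i'),('scene','i')):
    c=pickle.load(open(n+'_i.pkl','rb')); X=cloud(c); ok=c['z_map']>.05
    P=X[ok&(np.hypot(X[...,0]-.427,X[...,1]+.073)<.04)]*1000
    for a,b in((20,60),(70,84)):
        s=P[(P[:,2]>a)&(P[:,2]<b)]
        if len(s)>5: print(n,'tin',a,len(s),np.percentile(s,[2,98],axis=0).round(1).tolist())
E
```

```text
14.12 [ 0.4365 -0.2586  0.1764] [ 1.806e-01  9.835e-01 -0.000e+00  1.000e-04] [ 0.7  0.4 -0.9] 0.0851 [-0.62  0.17  1.97  0.    1.   -1.83]
lid w 10659 [ 0.4382 -0.2613  0.0984] [0.0667 0.0662 0.0068] 0.09839126362411625
side tin 20 810 [[398.4, -68.5, 20.9], [452.1, -43.3, 59.5]]
side tin 70 778 [[400.3, -99.2, 70.5], [451.1, -45.0, 77.4]]
scene tin 20 382 [[406.2, -74.5, 20.8], [454.3, -42.0, 59.4]]
scene tin 70 831 [[400.0, -97.2, 70.3], [451.2, -43.8, 76.8]]
```

View pics/wrist_j.png

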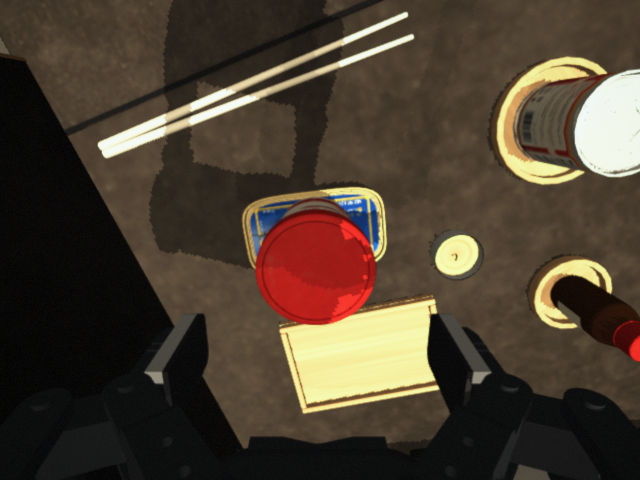

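Call:
{"fn": "move_arm", "kwargs": {
  "moves": [
    [[1, -1, -25], [0, 0, 0], 85],
    [[1, -1, -55], [0, 0, 0], 85],
    [[1, -1, -85], [0, 0, 0], 85],
    [[1, -1, -104], [0, 0, 0], 85],
    [[1, -1, -109], [0, 0, 0], 85]
  ],
  "newtons": 35
}}

```text
time_s: 14.9
ee_pos: [0.4364, -0.2593, 0.0659]
ee_rot: [0.181, 0.983, 0.001, -0.001]
contact_force: [-0.2, -0.2, 0.4]
grip_width: 0.0851
```

Call:
{"fn": "move_arm", "kwargs": {
  "moves": [
    [[0, 0, 0], [0, 0, 0], 77],
    [[0, 0, 0], [0, 0, 0], 69],
    [[0, 0, 0], [0, 0, 0], 56],
    [[0, 0, 0], [0, 0, 0], 54],
    [[0, 0, 0], [0, 0, 0], 54]
  ]
}}

```text
time_s: 15.52
ee_pos: [0.4384, -0.2606, 0.069]
ee_rot: [0.181, 0.984, -0.001, 0.001]
contact_force: [-1.5, 0.5, 5.7]
grip_width: 0.0643
```

Call:
{"fn": "move_arm", "kwargs": {
  "moves": [
    [[0, 0, 0], [0, 0, 0], 54],
    [[0, 0, 2], [0, 0, 0], 54],
    [[0, 0, 5], [0, 0, 0], 54],
    [[0, 0, 12], [0, 0, 0], 54],
    [[0, 0, 20], [0, 0, 0], 54]
  ]
}}

```text
time_s: 16.15
ee_pos: [0.4373, -0.2598, 0.0876]
ee_rot: [0.181, 0.984, 0.0, -0.0]
contact_force: [-0.1, 0.7, -1.9]
grip_width: 0.0636
```

```bash
python3 look.py k side wrist
```

```text
16.15 [ 0.4373 -0.2598  0.0876] [ 1.809e-01  9.835e-01  1.000e-04 -2.000e-04] [-0.1  0.7 -1.9] 0.0636 [-0.62  0.32  2.01 -0.    0.81 -1.83]
```

View pics/side_k.png

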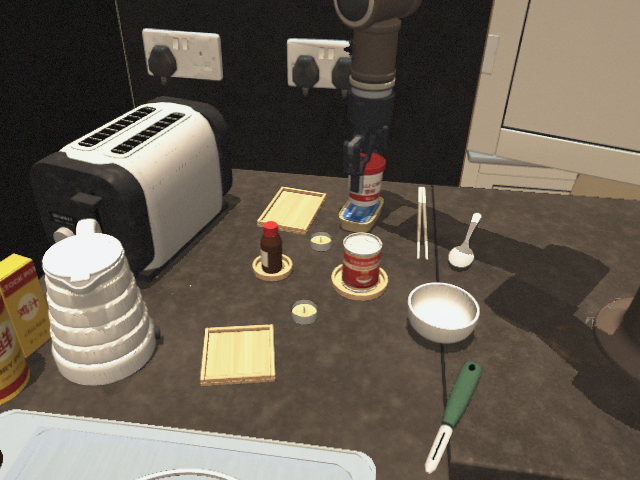

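View pics/wrist_k.png

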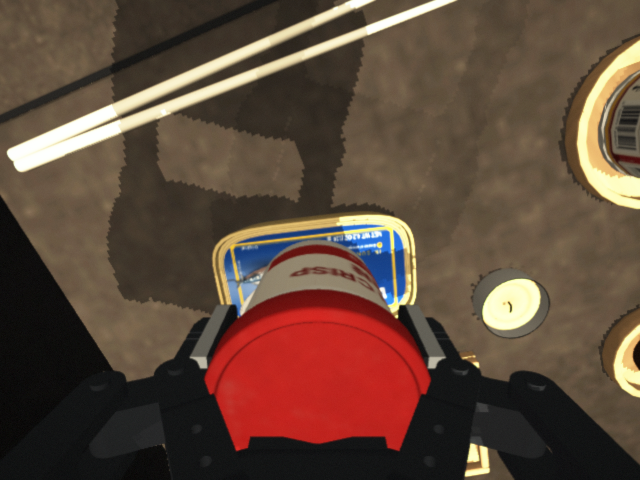

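Call:
{"fn": "move_arm", "kwargs": {
  "moves": [
    [[0, 0, 20], [0, 0, 0], 54],
    [[0, 0, 50], [0, 0, 0], 54],
    [[0, 0, 80], [0, 0, 0], 54],
    [[8, 22, 88], [0, 0, 0], 54],
    [[22, 60, 88], [0, 0, 0], 54]
  ]
}}

```text
time_s: 16.88
ee_pos: [0.4604, -0.2007, 0.1768]
ee_rot: [0.182, 0.983, -0.001, 0.002]
contact_force: [-0.1, -0.2, -1.4]
grip_width: 0.0636
```

Call:
{"fn": "move_arm", "kwargs": {
  "moves": [
    [[17, 46, 0], [0, 0, 0], 54],
    [[34, 92, 0], [0, 0, 0], 54],
    [[51, 138, 0], [0, 0, 0], 54],
    [[68, 186, 0], [0, 0, 0], 54],
    [[85, 232, 0], [0, 0, 0], 54]
  ]
}}

```text
time_s: 17.5
ee_pos: [0.5447, 0.0337, 0.1753]
ee_rot: [0.181, 0.984, -0.0, 0.0]
contact_force: [0.4, 0.1, -1.4]
grip_width: 0.0634
```

Call:
{"fn": "move_arm", "kwargs": {
  "moves": [
    [[14, 40, 0], [0, 0, 0], 54],
    [[24, 65, 0], [0, 0, 0], 54],
    [[27, 75, -12], [0, 0, 0], 54],
    [[27, 75, -40], [0, 0, 0], 54],
    [[27, 75, -65], [0, 0, 0], 54]
  ]
}}

```text
time_s: 18.12
ee_pos: [0.5703, 0.1064, 0.1085]
ee_rot: [0.181, 0.983, -0.0, -0.001]
contact_force: [-0.1, -0.1, -2.2]
grip_width: 0.0638
```

```bash
python3 look.py l side scene wrist; python3 - <<'E'
from h import *
import pickle
w=pickle.load(open('wrist_l.pkl','rb'))
X=wcloud(w); hsv=cv2.cvtColor(w['img'],cv2.COLOR_RGB2HSV)
for n in('side','scene'):
    c=pickle.load(open(n+'_l.pkl','rb')); X=cloud(c)
    ok=c['z_map']>.05; hsv=cv2.cvtColor(c['img'],cv2.COLOR_RGB2HSV)
    red=((hsv[...,0]<8)|(hsv[...,0]>172))&(hsv[...,1]>130)&ok
    P=X[red&(np.hypot(X[...,0]-.571,X[...,1]-.107)<.06)&(X[...,2]>.1)]*1000
    if len(P)>9: print(n,len(P),np.percentile(P,[2,98],axis=0).round(1).tolist())
E
```

```text
18.12 [0.5703 0.1064 0.1085] [ 1.809e-01  9.835e-01 -5.000e-04 -8.000e-04] [-0.1 -0.1 -2.2] 0.0638 [ 0.11  0.4   1.84 -0.    0.91 -1.1 ]
side 1133 [[536.5, 78.3, 132.0], [588.8, 139.0, 161.8]]
scene 450 [[536.7, 98.2, 129.4], [599.5, 144.5, 218.0]]
```

View pics/side_l.png

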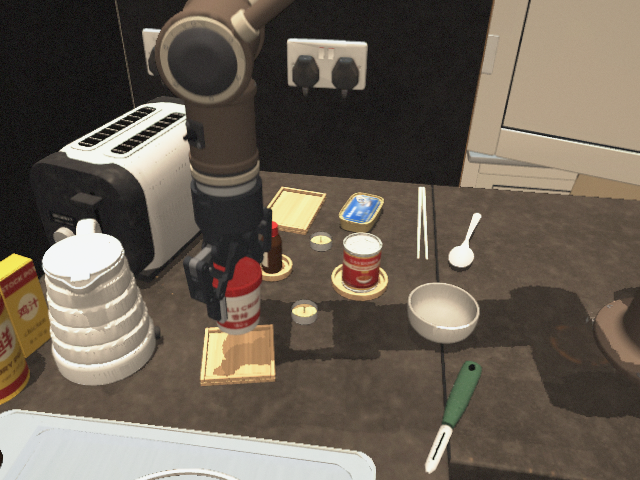

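View pics/wrist_l.png

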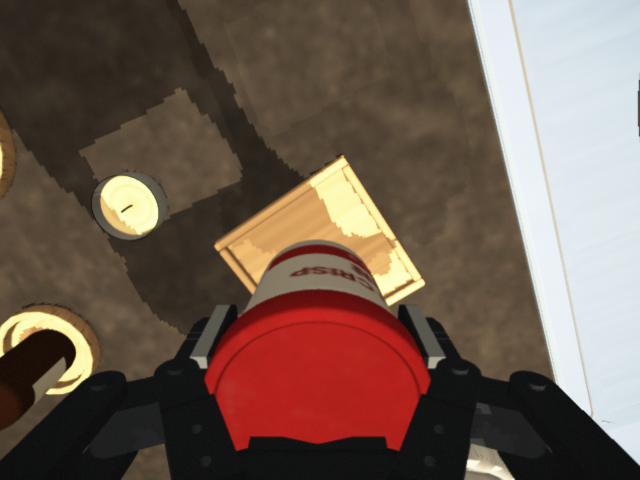

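```bash
python3 - <<'E'
from h import *
import pickle
w=pickle.load(open('wrist_l.pkl','rb'))
P=wplane(w,[(342,156),(216,247),(424,283)],.012)*1000
print(P.round(1), 'diag centre',((P[1]+P[2])/2).round(1))
for n in('side','scene'):
    c=pickle.load(open(n+'0.pkl','rb'))
    k={'side':[(206,328),(273,326),(274,378),(202,382)],'scene':[(331,335),(356,373),(308,406),(279,362)]}[n]
    Q=onplane(c,k,.012)*1000; print(n,Q.round(1).tolist(),Q.mean(0).round(1))
E
```

```text
[[520.4 139.2  12. ]
 [543.6  51.6  12. ]
 [609.9 160.3  12. ]] diag centre [576.8 106.   12. ]
side [[623.7, 71.5, 12.0], [534.7, 53.9, 12.0], [514.9, 144.8, 12.0], [600.5, 163.9, 12.0]] [568.5 108.5  12. ]
scene [[534.1, 60.8, 12.0], [515.9, 130.9, 12.0], [600.1, 158.1, 12.0], [624.2, 79.8, 12.0]] [568.6 107.4  12. ]
```

Call:
{"fn": "move_arm", "kwargs": {
  "moves": [
    [[1, 0, -15], [0, 0, 0], 54],
    [[1, 0, -32], [0, 0, 0], 54],
    [[1, 0, -46], [0, 0, 0], 54],
    [[1, 0, -54], [0, 0, 0], 54],
    [[1, 0, -58], [0, 0, 0], 54]
  ]
}}

```text
time_s: 18.9
ee_pos: [0.5721, 0.1071, 0.0515]
ee_rot: [0.181, 0.984, -0.0, -0.0]
contact_force: [-0.3, 0.1, -1.3]
grip_width: 0.0636
```

Call:
{"fn": "move_arm", "kwargs": {
  "moves": [
    [[0, 0, -2], [0, 0, 0], 54],
    [[0, 0, -3], [0, 0, 0], 54],
    [[0, 0, -4], [0, 0, 0], 54],
    [[0, 0, -5], [0, 0, 0], 54],
    [[0, 0, -5], [0, 0, 0], 54]
  ]
}}

```text
time_s: 19.52
ee_pos: [0.5735, 0.1071, 0.0506]
ee_rot: [0.181, 0.984, -0.0, 0.001]
contact_force: [-6.0, -1.9, 13.9]
grip_width: 0.0637
```

```bash
python3 look.py m side
```

```text
19.52 [0.5735 0.1071 0.0506] [ 1.807e-01  9.835e-01 -0.000e+00  7.000e-04] [-6.  -1.9 13.9] 0.0637 [ 0.11  0.49  1.85 -0.    0.8  -1.1 ]
```

View pics/side_m.png

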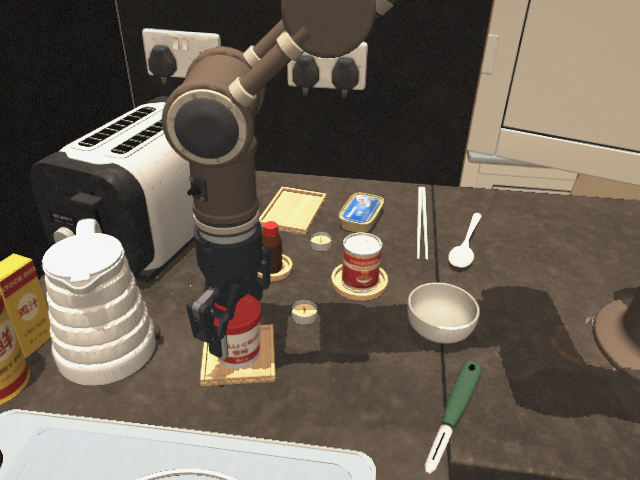

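Call:
{"fn": "move_arm", "kwargs": {
  "moves": [
    [[0, 0, 2], [0, 0, 0], 54],
    [[0, 0, 2], [0, 0, 0], 66],
    [[0, 0, 2], [0, 0, 0], 72],
    [[0, 0, 2], [0, 0, 0], 85],
    [[0, 0, 2], [0, 0, 0], 85]
  ]
}}

```text
time_s: 20.2
ee_pos: [0.5723, 0.1071, 0.0489]
ee_rot: [0.181, 0.984, -0.0, -0.0]
contact_force: [-0.7, 0.4, 1.0]
grip_width: 0.0848
```

Call:
{"fn": "move_arm", "kwargs": {
  "moves": [
    [[0, 0, 10], [0, 0, 0], 85],
    [[0, 0, 40], [0, 0, 0], 85],
    [[0, 0, 80], [0, 0, 0], 85],
    [[0, 0, 120], [0, 0, 0], 85],
    [[-5, -15, 130], [0, 0, 0], 85]
  ]
}}

```text
time_s: 20.82
ee_pos: [0.5701, 0.0926, 0.1834]
ee_rot: [0.18, 0.984, 0.001, 0.004]
contact_force: [0.6, -0.5, -1.1]
grip_width: 0.0851
```

Call:
{"fn": "move_arm", "kwargs": {
  "moves": [
    [[-17, -46, 0], [0, 0, -10], 85],
    [[-34, -92, 0], [0, 0, -20], 85],
    [[-51, -138, 0], [0, 0, -30], 85],
    [[-68, -185, 0], [0, 0, -40], 85],
    [[-85, -230, 0], [0, 0, -50], 85]
  ]
}}

```text
time_s: 21.45
ee_pos: [0.4803, -0.1396, 0.1783]
ee_rot: [0.582, 0.813, -0.0, -0.001]
contact_force: [0.3, 0.5, -0.9]
grip_width: 0.0849
```

```bash
python3 look.py n side scene wrist; python3 - <<'E'
from h import *
import pickle
for n in('side','scene'):
    c=pickle.load(open(n+'_n.pkl','rb')); X=cloud(c)*1000; ok=c['z_map']>.05
    hsv=cv2.cvtColor(c['img'],cv2.COLOR_RGB2HSV)
    P=X[ok&(np.hypot(X[...,0]-572,X[...,1]-107)<46)]
    for a,b in((20,60),(76,90)):
        s=P[(P[:,2]>a)&(P[:,2]<b)]
        if len(s)>5: print(n,'tub',a,len(s),np.percentile(s,[2,98],axis=0).round(1).tolist())
    F=X[ok&(abs(X[...,0]-438)<60)&(abs(X[...,1]+255)<75)&(X[...,2]>18)&(X[...,2]<32)]
    if len(F)>50: print(n,'fish',len(F),[np.round(v,1) for v in cv2.minAreaRect(F[:,:2].astype(np.float32))],np.median(F[:,2]).round(1))
    bl=ok&(hsv[...,0]>95)&(hsv[...,0]<130)&(hsv[...,1]>100)
    bl&=(abs(X[...,0]-438)<60)&(abs(X[...,1]+255)<75)
    F=X[bl]; print(n,'blue',len(F),[np.round(v,1) for v in cv2.minAreaRect(F[:,:2].astype(np.float32))] if len(F)>9 else '')
E
```

```text
21.45 [ 0.4803 -0.1396  0.1783] [ 5.821e-01  8.131e-01 -4.000e-04 -9.000e-04] [ 0.3  0.5 -0.9] 0.0849 [-0.37  0.16  1.99 -0.    1.   -0.7 ]
side tub 20 975 [[543.0, 107.3, 20.7], [594.0, 136.6, 59.3]]
side tub 76 1727 [[540.9, 78.0, 77.0], [601.2, 139.5, 84.3]]
side fish 1068 [array([ 436.9, -262.3]), array([111.5,  62.7]), np.float64(76.3)] 21.7
side blue 326 [array([ 436.4, -262. ]), array([94.5, 49.4]), np.float64(76.4)]
scene tub 20 170 [[553.1, 120.3, 20.9], [598.1, 138.5, 58.5]]
scene tub 76 1706 [[542.6, 79.0, 77.8], [602.7, 139.5, 83.7]]
scene fish 1161 [array([ 438.1, -258.7]), array([104.1,  62.7]), np.float64(76.2)] 20.9
scene blue 389 [array([ 440.2, -259.3]), array([79.4, 42.4]), np.float64(74.2)]
```

View pics/side_n.png

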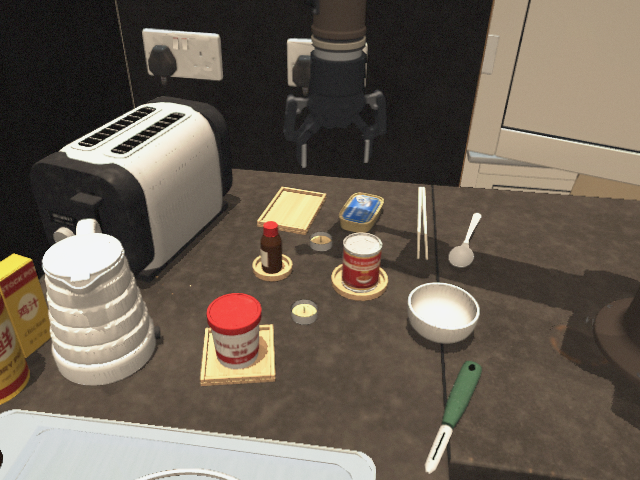

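View pics/wrist_n.png

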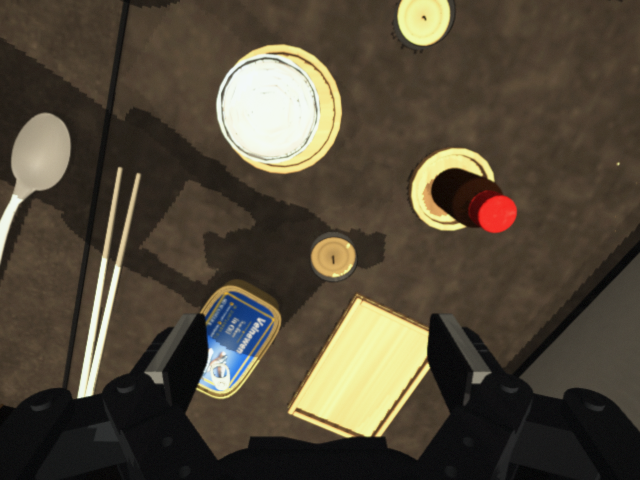

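Call:
{"fn": "move_arm", "kwargs": {
  "moves": [
    [[-12, -35, 0], [0, 0, -9], 85],
    [[-25, -70, 0], [0, 0, -18], 85],
    [[-38, -105, -10], [0, 0, -27], 85],
    [[-45, -122, -35], [0, 0, -33], 85],
    [[-45, -122, -60], [0, 0, -33], 85]
  ]
}}

```text
time_s: 22.22
ee_pos: [0.4371, -0.2603, 0.1184]
ee_rot: [0.787, 0.617, 0.0, -0.0]
contact_force: [-0.0, -0.8, -0.1]
grip_width: 0.0848
```

Call:
{"fn": "move_arm", "kwargs": {
  "moves": [
    [[0, 0, -5], [0, 0, 0], 85],
    [[0, 0, -5], [0, 0, 0], 85],
    [[0, 0, -5], [0, 0, 0], 85],
    [[0, 0, -5], [0, 0, 0], 85],
    [[0, 0, -5], [0, 0, 0], 85]
  ]
}}

```text
time_s: 22.85
ee_pos: [0.4379, -0.26, 0.1149]
ee_rot: [0.787, 0.617, 0.0, 0.001]
contact_force: [0.2, -0.6, -0.3]
grip_width: 0.0847
```

```bash
python3 look.py o side scene wrist; python3 - <<'E'
from h import *
import pickle
w=pickle.load(open('wrist_o.pkl','rb')); X=wcloud(w)*1000; ok=w['z_map']>.03
R=Ro.from_quat(w['state']['ee_rot']).as_matrix(); print('tool y ang',np.degrees(np.arctan2(R[1,1],R[0,1])))
F=X[ok&(abs(X[...,0]-438)<60)&(abs(X[...,1]+255)<75)&(X[...,2]>17)&(X[...,2]<32)]
print('fish',len(F),[np.round(v,1) for v in cv2.minAreaRect(F[:,:2].astype(np.float32))],np.median(F[:,2]).round(1))
hsv=cv2.cvtColor(w['img'],cv2.COLOR_RGB2HSV)
wood=ok&(hsv[...,0]>8)&(hsv[...,0]<32)&(hsv[...,1]>60)&(hsv[...,2]>90)
P=X[wood&(abs(X[...,0]-565)<70)&(abs(X[...,1]+260)<85)&(X[...,2]>8.5)&(X[...,2]<16)]
if len(P)>20: print('oblong rim',len(P),[np.round(v,1) for v in cv2.minAreaRect(P[:,:2].astype(np.float32))])
E
```

```text
22.85 [ 0.4379 -0.26    0.1149] [7.871e-01 6.169e-01 2.000e-04 6.000e-04] [ 0.2 -0.6 -0.3] 0.0847 [-0.62  0.27  2.    0.    0.87 -0.38]
tool y ang -13.821522557857685
fish 16834 [array([ 439.4, -262.6]), array([105.4,  62.9]), np.float64(75.9)] 20.0
oblong rim 6269 [array([ 547.9, -254.4]), array([146. , 127.9]), np.float64(81.2)]
```

View pics/wrist_o.png

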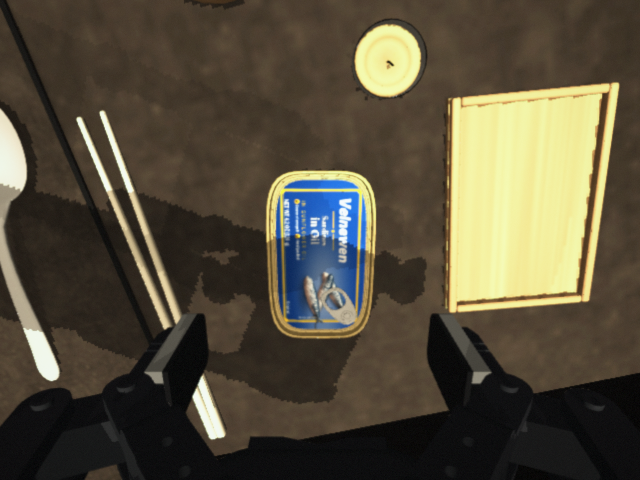

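```bash
python3 - <<'E'
from h import *
import pickle
w=pickle.load(open('wrist_o.pkl','rb'))
def quad(P): 
    d1=np.hypot(*(P[1]-P[0])[:2]);d2=np.hypot(*(P[3]-P[0])[:2]); v=P[3]-P[0]+P[2]-P[1]; return P.mean(0).round(1),d1.round(1),d2.round(1),np.degrees(np.arctan2(v[1],v[0])).round(1)
P=wplane(w,[(449,98),(619,84),(588,301),(455,311)],.012)*1000; print('tray',P.round(1).tolist(),quad(P))
for n in('side','scene'):
    c=pickle.load(open(n+'_n.pkl','rb'))
    im=c['img'][140:250,220:420] if n=='side' else c['img'][120:240,200:380]
    cv2.imwrite(f'pics/{n}_crop.png',cv2.resize(im,None,fx=4,fy=4,interpolation=cv2.INTER_CUBIC)[:,:,::-1])
E
```

```text
tray [[528.2, -191.9, 12.0], [618.0, -206.7, 12.0], [598.2, -334.9, 12.0], [514.4, -321.4, 12.0]] (array([ 564.7, -263.7,   12. ]), np.float64(91.0), np.float64(130.2), np.float64(-97.4))
```

View pics/side_crop.png

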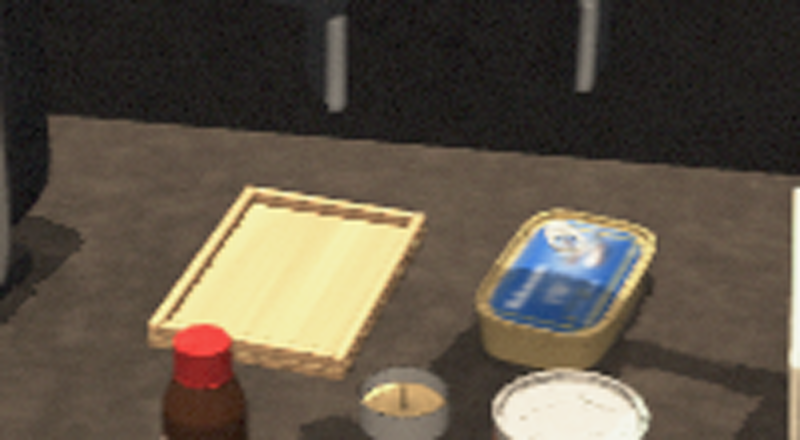

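```bash
python3 - <<'E'
from h import *
import pickle
c=pickle.load(open('side_n.pkl','rb'))
k=np.array([(150,325),(250,187),(425,213),(342,361)])/4+[219.6,139.6]
P=onplane(c,k,.012)*1000; print(P.round(1).tolist(),P.mean(0).round(1))
v=P[0]-P[1]+P[3]-P[2]; print(np.degrees(np.arctan2(v[1],v[0])))
E
```

```text
[[615.4, -204.6, 12.0], [595.1, -334.2, 12.0], [508.1, -323.4, 12.0], [527.7, -190.1, 12.0]] [ 561.6 -263.1   12. ]
81.37896950571215
```

Call:
{"fn": "move_arm", "kwargs": {
  "moves": [
    [[1, -1, -20], [0, 0, 0], 85],
    [[1, -1, -45], [0, 0, 0], 85],
    [[1, -1, -66], [0, 0, 0], 80],
    [[1, -1, -74], [0, 0, 0], 75],
    [[1, -1, -74], [0, 0, 0], 71]
  ]
}}

```text
time_s: 23.62
ee_pos: [0.4382, -0.2608, 0.04]
ee_rot: [0.787, 0.617, -0.0, -0.0]
contact_force: [0.5, 0.3, 0.5]
grip_width: 0.0711
```

```bash
python3 look.py p side scene wrist; python3 - <<'E'
from h import *
import pickle
c=pickle.load(open('side_p.pkl','rb'))
cv2.imwrite('pics/p_crop.png',cv2.resize(c['img'][120:250,260:440],None,fx=4,fy=4,interpolation=cv2.INTER_CUBIC)[:,:,::-1])
print(proj(c,[[.438,-.261,.040],[.438,-.261,.018]]))
E
```

```text
23.62 [ 0.4382 -0.2608  0.04  ] [ 7.872e-01  6.167e-01 -1.000e-04 -5.000e-04] [0.5 0.3 0.5] 0.0711 [-0.62  0.41  2.02  0.    0.72 -0.38]
[[361.03574878 199.64613332]
 [360.27473771 210.18602924]]
```

View pics/p_crop.png

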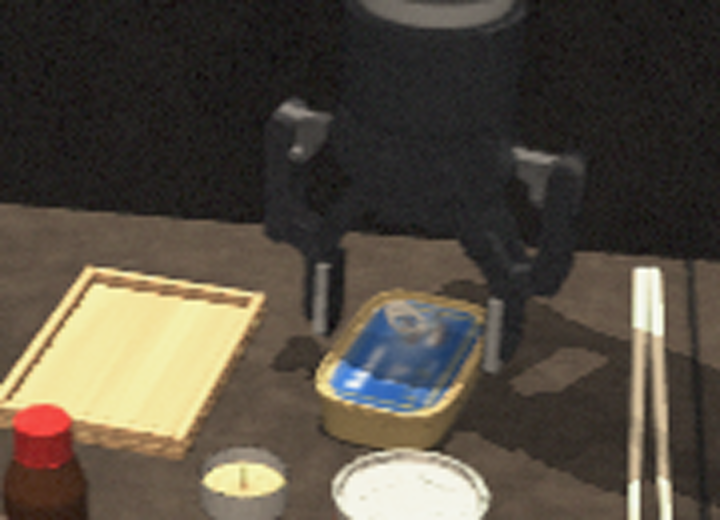

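View pics/wrist_p.png

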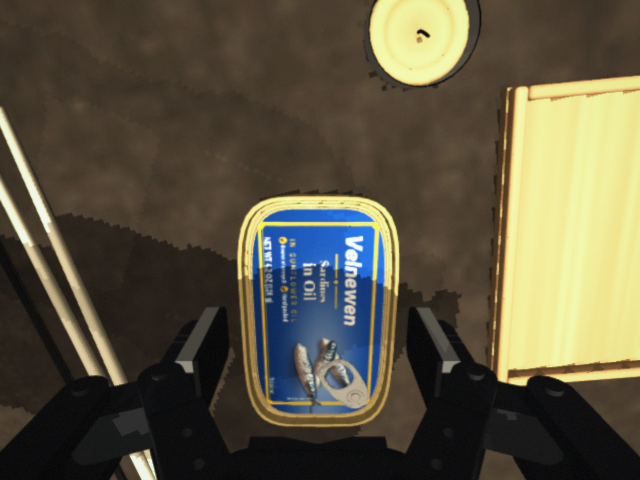

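```bash
python3 - <<'E'
from h import *
import pickle
c=pickle.load(open('side_p.pkl','rb'))
for x,y in((.406,-.242),(.475,-.259)):
    for z in(.010,.015,.02,.025,.03): print(x,y,z,proj(c,[[x,y,z]]).round(1))
w=pickle.load(open('wrist_p.pkl','rb')); X=wcloud(w)
for u,v in((221,318),(412,318),(205,340),(430,340),(218,312)): print(u,v,X[v,u].round(4))
E
```

```text
0.406 -0.242 0.01 [[377.2 221.1]]
0.406 -0.242 0.015 [[377.4 218.7]]
0.406 -0.242 0.02 [[377.6 216.3]]
0.406 -0.242 0.025 [[377.9 213.9]]
0.406 -0.242 0.03 [[378.1 211.5]]
0.475 -0.259 0.01 [[339.6 212.7]]
0.475 -0.259 0.015 [[339.7 210.4]]
0.475 -0.259 0.02 [[339.8 208. ]]
0.475 -0.259 0.025 [[339.9 205.7]]
0.475 -0.259 0.03 [[340.  203.3]]
221 318 [ 0.4056 -0.2445  0.0331]
412 318 [ 0.4743 -0.2629  0.0306]
205 340 [ 0.4057 -0.2419  0.0516]
430 340 [ 0.4758 -0.2592  0.0516]
218 312 [ 0.4051 -0.2421  0.0325]
```

The fingertips are about 11 mm ahead of the TCP at this opening (pad ends at (383,212) and (340,203) in the side view). A TCP height of 24 mm therefore puts them about 11 mm above the worktop, which will clear the tray rim later.

Call:
{"fn": "move_arm", "kwargs": {
  "moves": [
    [[0, 0, -6], [0, 0, 0], 71],
    [[0, 0, -12], [0, 0, 0], 71],
    [[0, 0, -16], [0, 0, 0], 71],
    [[0, 0, -16], [0, 0, 0], 71],
    [[0, 0, -16], [0, 0, 0], 66]
  ],
  "newtons": 40
}}

```text
time_s: 24.4
ee_pos: [0.4384, -0.2609, 0.0242]
ee_rot: [0.787, 0.617, -0.0, -0.0]
contact_force: [-0.2, -0.3, 0.6]
grip_width: 0.0659
```

Call:
{"fn": "move_arm", "kwargs": {
  "moves": [
    [[0, 0, 0], [0, 0, 0], 60],
    [[0, 0, 0], [0, 0, 0], 55],
    [[0, 0, 0], [0, 0, 0], 55],
    [[0, 0, 0], [0, 0, 0], 55],
    [[0, 0, 0], [0, 0, 0], 55]
  ]
}}

```text
time_s: 25.02
ee_pos: [0.4389, -0.2612, 0.0249]
ee_rot: [0.787, 0.617, 0.0, 0.0]
contact_force: [-0.2, 1.1, 5.4]
grip_width: 0.0588
```

Call:
{"fn": "move_arm", "kwargs": {
  "moves": [
    [[0, 0, 1], [0, 0, 0], 55],
    [[0, 0, 3], [0, 0, 0], 55],
    [[0, 0, 6], [0, 0, 0], 55],
    [[0, 0, 12], [0, 0, 0], 55],
    [[0, 0, 20], [0, 0, 0], 55]
  ]
}}

```text
time_s: 25.65
ee_pos: [0.4382, -0.2608, 0.0446]
ee_rot: [0.787, 0.617, -0.0, -0.0]
contact_force: [-0.5, -0.9, -2.4]
grip_width: 0.0583
```

```bash
python3 look.py q side wrist; python3 - <<'E'
from h import *
import pickle
c=pickle.load(open('side_q.pkl','rb'))
cv2.imwrite('pics/q_crop.png',cv2.resize(c['img'][120:250,260:440],None,fx=4,fy=4,interpolation=cv2.INTER_CUBIC)[:,:,::-1])
E
```

```text
25.65 [ 0.4382 -0.2608  0.0446] [ 7.872e-01  6.167e-01 -1.000e-04 -2.000e-04] [-0.5 -0.9 -2.4] 0.0583 [-0.62  0.4   2.02 -0.    0.72 -0.38]
```

View pics/q_crop.png

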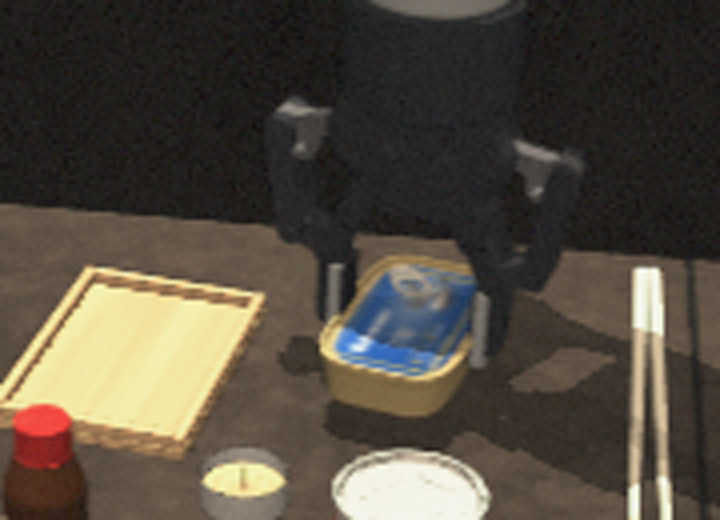

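View pics/wrist_q.png

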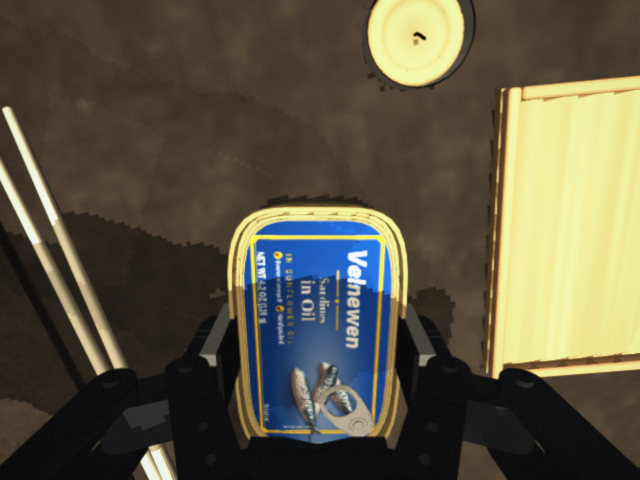

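Call:
{"fn": "move_arm", "kwargs": {
  "moves": [
    [[0, 0, 20], [0, 0, 0], 55],
    [[20, 0, 40], [0, 0, 1], 55],
    [[50, 0, 46], [0, 0, 3], 55],
    [[80, 0, 46], [0, 0, 5], 55],
    [[105, -1, 46], [0, 0, 6], 55]
  ]
}}

```text
time_s: 26.38
ee_pos: [0.5446, -0.2619, 0.0907]
ee_rot: [0.754, 0.657, 0.0, 0.0]
contact_force: [0.2, -0.5, -1.9]
grip_width: 0.0587
```

Call:
{"fn": "move_arm", "kwargs": {
  "moves": [
    [[15, 0, 0], [0, 0, 0], 55],
    [[20, 0, -5], [0, 0, 0], 55],
    [[20, 0, -20], [0, 0, 0], 55],
    [[20, 0, -30], [0, 0, 0], 55],
    [[20, 0, -32], [0, 0, 0], 55]
  ]
}}

```text
time_s: 27.0
ee_pos: [0.5614, -0.2612, 0.0562]
ee_rot: [0.754, 0.657, -0.001, -0.002]
contact_force: [0.5, 0.2, -2.5]
grip_width: 0.0585
```

```bash
python3 look.py r side scene wrist; python3 - <<'E'
from h import *
import pickle
c=pickle.load(open('side_r.pkl','rb'))
cv2.imwrite('pics/r_crop.png',cv2.resize(c['img'][120:250,210:390],None,fx=4,fy=4,interpolation=cv2.INTER_CUBIC)[:,:,::-1])
w=pickle.load(open('wrist_r.pkl','rb')); X=wcloud(w)*1000; ok=w['z_map']>.03
hsv=cv2.cvtColor(w['img'],cv2.COLOR_RGB2HSV)
bl=ok&(hsv[...,0]>95)&(hsv[...,0]<130)&(hsv[...,1]>100); print('lid z',np.median(X[bl][:,2]))
E
```

```text
27.0 [ 0.5614 -0.2612  0.0562] [ 0.754   0.6569 -0.0008 -0.002 ] [ 0.5  0.2 -2.5] 0.0585 [-0.51  0.54  1.75 -0.    0.85 -0.37]
lid z 50.911866751226384
```

View pics/r_crop.png

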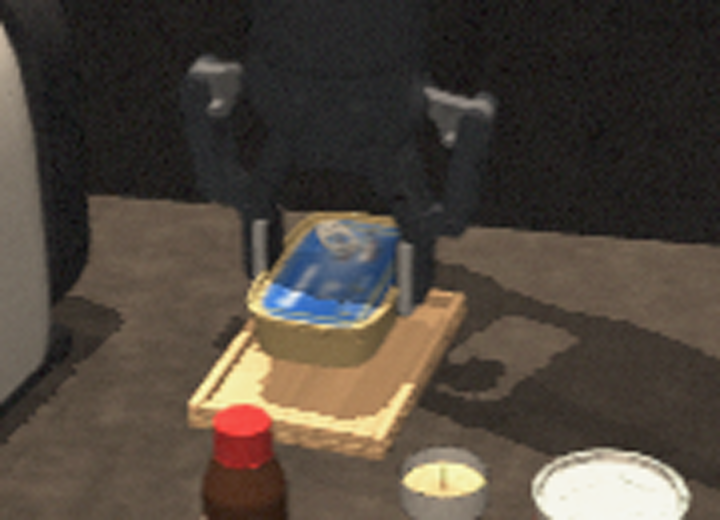

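View pics/wrist_r.png

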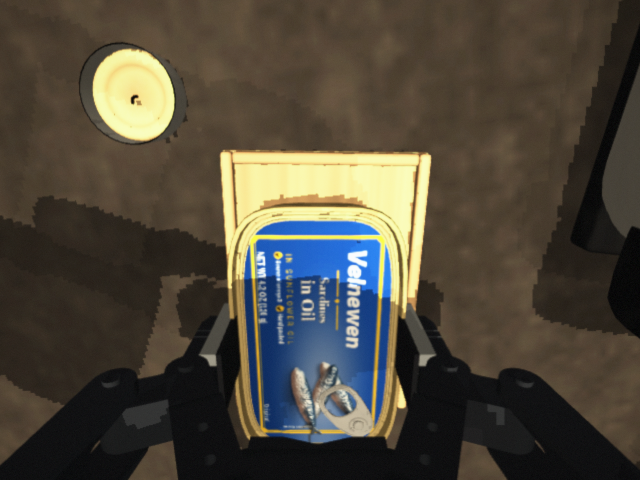

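```bash
python3 - <<'E'
from h import *
import pickle
w=pickle.load(open('wrist_r.pkl','rb'))
P=wplane(w,[(222,153),(431,153)],.012)*1000; m=P.mean(0); d=P[1]-P[0]; print(P.round(1).tolist(),np.hypot(*d[:2]),np.degrees(np.arctan2(d[1],d[0])))
u=d[:2]/np.hypot(*d[:2]); n=np.array([u[1],-u[0]]); n*=-np.sign(n[1]) if n[1]>0 else 1
print('tray centre',m[:2]+n*66)
Q=wplane(w,[(229,280),(407,280)],.0525)*1000; print('tin sides at lid',Q.round(1).tolist(),'lat mid',Q.mean(0).round(1),np.hypot(*(Q[1]-Q[0])[:2]))
F=wplane(w,[(317,204)],.0525)*1000; print('tin centre',(F[0,:2]+n*52.5).round(1),F.round(1))
E
```

```text
[[530.6, -192.2, 12.0], [616.6, -204.1, 12.0]] 86.84157939239975 -7.883914125868858
tray centre [ 564.58199012 -263.49713969]
tin sides at lid [[534.2, -232.6, 52.5], [595.5, -241.0, 52.5]] lat mid [ 564.8 -236.8   52.5] 61.837137134294274
tin centre [ 561.  -262.1] [[ 568.2 -210.1   52.5]]
```

Call:
{"fn": "move_arm", "kwargs": {
  "moves": [
    [[2, -1, -8], [0, 0, 0], 55],
    [[2, -1, -16], [0, 0, 0], 55],
    [[2, -1, -22], [0, 0, 0], 55],
    [[2, -1, -26], [0, 0, 0], 55],
    [[2, -1, -28], [0, 0, 0], 55]
  ]
}}

```text
time_s: 27.78
ee_pos: [0.5651, -0.2627, 0.0299]
ee_rot: [0.754, 0.657, -0.0, -0.0]
contact_force: [-4.6, 1.0, 7.1]
grip_width: 0.0589
```

```bash
python3 look.py s side wrist; python3 - <<'E'
from h import *
import pickle
c=pickle.load(open('side_s.pkl','rb'))
cv2.imwrite('pics/s_crop.png',cv2.resize(c['img'][120:250,210:390],None,fx=4,fy=4,interpolation=cv2.INTER_CUBIC)[:,:,::-1])
E
```

```text
27.77 [ 0.5651 -0.2627  0.0299] [ 7.538e-01  6.571e-01 -2.000e-04 -5.000e-04] [-4.6  1.   7.1] 0.0589 [-0.51  0.59  1.75  0.    0.81 -0.37]
```

View pics/s_crop.png

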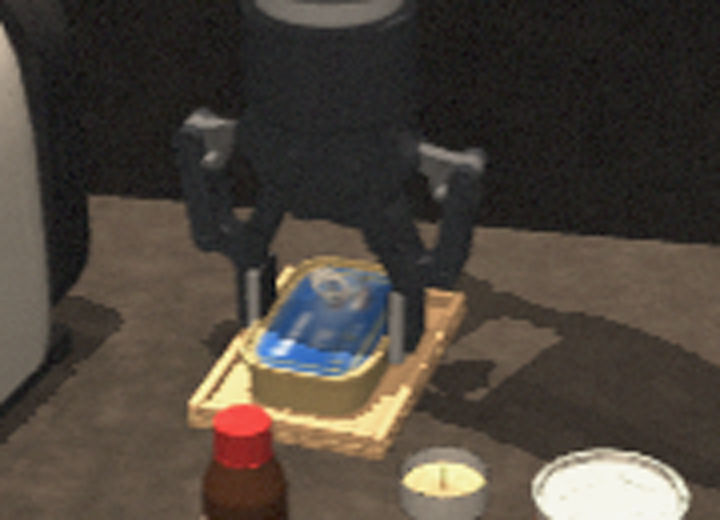

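View pics/wrist_s.png

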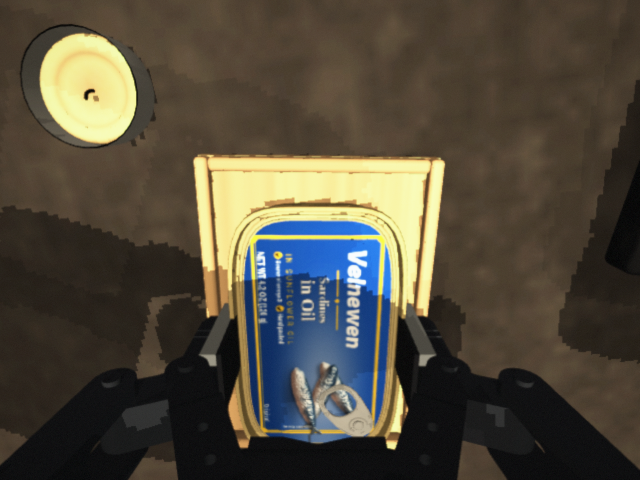

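The fish tin is centred in the oblong tray in both views and touching the floor (7 N). Press 1 mm further and open slowly.

Call:
{"fn": "move_arm", "kwargs": {
  "moves": [
    [[0, 0, -1], [0, 0, 0], 55],
    [[0, 0, -1], [0, 0, 0], 55],
    [[0, 0, -1], [0, 0, 0], 61],
    [[0, 0, -1], [0, 0, 0], 66],
    [[0, 0, 0], [0, 0, 0], 72]
  ]
}}

```text
time_s: 28.5
ee_pos: [0.5654, -0.2629, 0.0302]
ee_rot: [0.754, 0.657, 0.0, 0.0]
contact_force: [-0.6, 0.6, -0.5]
grip_width: 0.0719
```

Call:
{"fn": "move_arm", "kwargs": {
  "moves": [
    [[0, 0, 0], [0, 0, 0], 80],
    [[0, 0, 5], [0, 0, 0], 85],
    [[0, 0, 20], [0, 0, 0], 85],
    [[0, 0, 60], [0, 0, 0], 85],
    [[0, 0, 110], [0, 0, 0], 85]
  ]
}}

```text
time_s: 29.12
ee_pos: [0.5647, -0.2625, 0.1412]
ee_rot: [0.754, 0.657, -0.0, -0.001]
contact_force: [0.7, -0.5, 0.4]
grip_width: 0.0848
```

Call:
{"fn": "move_arm", "kwargs": {
  "moves": [
    [[-20, 10, 60], [0, 0, 0], 85],
    [[-50, 30, 80], [0, 0, 0], 85],
    [[-90, 50, 80], [0, 0, 0], 85],
    [[-130, 70, 80], [0, 0, 0], 85],
    [[-150, 80, 80], [0, 0, 0], 85]
  ]
}}

```text
time_s: 29.75
ee_pos: [0.4135, -0.1818, 0.2212]
ee_rot: [0.754, 0.657, 0.0, 0.0]
contact_force: [0.2, 0.0, -0.3]
grip_width: 0.0852
```

```bash
python3 look.py t side scene wrist; python3 - <<'E'
from h import *
import pickle
O={'bottle':(567,-84,.033,82),'tin':(426,-72,.057,72),'tub':(572,108,.067,78)}
for n in('side','scene'):
    c=pickle.load(open(n+'_t.pkl','rb')); X=cloud(c)*1000; ok=c['z_map']>.05
    for nm,(x,y,d,h) in O.items():
        P=X[ok&(np.hypot(X[...,0]-x,X[...,1]-y)<45)&(X[...,2]>h-4)&(X[...,2]<h+12)]
        if len(P)>9: lo,hi=np.percentile(P,[1,99],axis=0); print(n,nm,'top centre',((lo+hi)/2)[:2].round(1),'z',np.median(P[:,2]).round(1),'ext',(hi-lo)[:2].round(1))
    F=X[ok&(abs(X[...,0]-564)<60)&(abs(X[...,1]+262)<75)&(X[...,2]>20)&(X[...,2]<36)]
    if len(F)>50: print(n,'fish',len(F),[np.round(v,1) for v in cv2.minAreaRect(F[:,:2].astype(np.float32))],np.median(F[:,2]).round(1))
    if n=='side': cv2.imwrite('pics/t_crop.png',cv2.resize(c['img'][150:400,190:440],None,fx=2.4,fy=2.4,interpolation=cv2.INTER_CUBIC)[:,:,::-1])
E
```

```text
29.75 [ 0.4135 -0.1818  0.2212] [7.538e-01 6.571e-01 1.000e-04 2.000e-04] [ 0.2  0.  -0.3] 0.0852 [-0.51  0.    2.06  0.    1.08 -0.37]
side bottle top centre [565.2 -83. ] z 86.1 ext [20.9 21.6]
side tin top centre [425.8 -72.1] z 73.9 ext [53.5 55.6]
side tub top centre [570.9 108.5] z 81.9 ext [62.8 63. ]
side fish 1080 [array([ 563.6, -263.9]), array([109.1,  63.3]), np.float64(83.3)] 26.6
scene bottle top centre [571.3 -79.7] z 85.1 ext [11.9 17.6]
scene tin top centre [426.4 -70.3] z 72.9 ext [53.8 54.8]
scene tub top centre [572.8 109.3] z 80.8 ext [62.8 63. ]
scene fish 1436 [array([ 566.6, -262.3]), array([108.1,  59.2]), np.float64(81.1)] 25.7
```

View pics/t_crop.png

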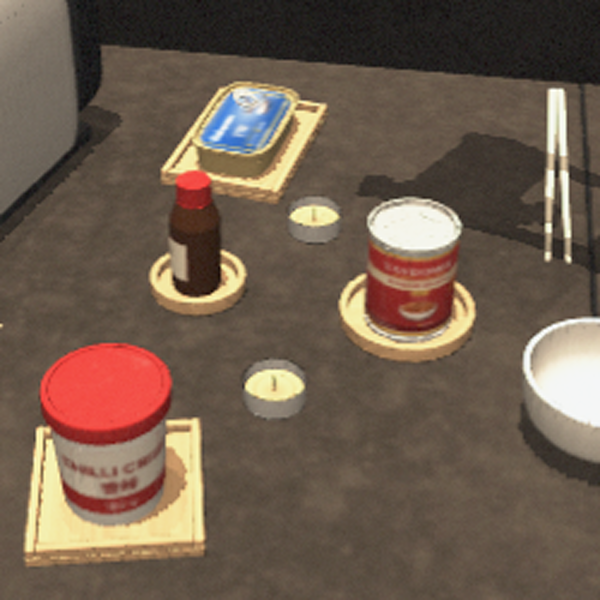

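View pics/wrist_t.png

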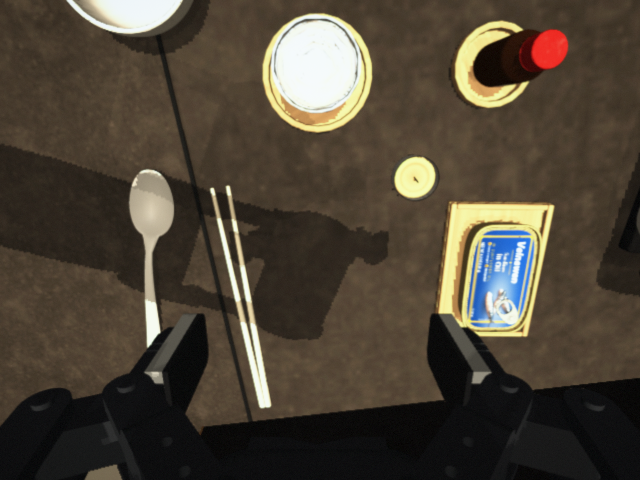

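All four things stand flat in their trays in both views, with measured centres within a few mm of the tray centres, and the gripper is clear. I'm handing in.

```bash
python3 -c "
from workcell import *
print(sign_off())"
```

```text
the job is handed in; nothing more can be done
None
```

I took both piles apart, top thing first. The bottle went to the small round tray, the round tin to the larger round tray, the tub to the square tray and the fish tin lengthwise to the oblong tray. I handed the job in at about 30 s of robot time. Nothing tipped, and the largest contact-force reading after any move was about 18 N, from setting the tin down.

The last side and scene images show all four upright, with the gripper well clear:

| Thing | Distance from tray centre | Top or lid height |
|---|---|---|
| bottle | 3 mm or less (side view) | 86 mm (86 expected) |
| tin | about 2–3 mm | 73–74 mm (76 expected) |
| tub | about 3 mm | 81–82 mm (82 expected) |
| fish tin | about 3 mm, within 2° of the tray's direction | 26 mm (28 expected) |

**Disagreements:**
- The wrist camera put some trays 3 to 6 mm further out in x than the fixed cameras did.
- The last scene reading of the bottle cap was about 6 mm off the side view, because the cap is partly hidden behind the cabinet handle in that view.
- Depth readings came out 1–3 mm low on the tin and fish tin. Both look flat on the floor of the tray in the pictures.

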